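# Fetch the drop bottle from between its neighbours

### The job

The small drop bottle has to be weighed, but it is hemmed in at the middle of the bottle rack: first stand the two bottles on either side of it, the amber dye bottle and the white jar, aside on the tray. Then stand the drop bottle in the middle of the scale's round pan, and only after that put the dye bottle and the jar back in the rack, each on the very seat where it stood. Keep every bottle upright, let go of all of them, and leave the steel cup and the spare tub alone.

Things in the scene. Friction and masses are not known exactly. Their poses are not given: they have to be found in the camera images.
- dye_bottle_mid (a point): Point half-way up on the axis of the amber dye bottle: round, upright, 42 mm diameter, 85 mm high with its black screw cap (body straight up to about 50 mm, then a shoulder), 45 g; the point is 42.5 mm above its underside, z is its upward axis. It stands on one of the rack's two end seats; which one varies.
- jar_mid (a point): Point half-way up on the axis of the white plastic jar: round, upright, 46 mm diameter, 72 mm high, short grey cap 42 mm wide on top (white body below 56 mm), 60 g; the point is 36 mm above its underside, z is its upward axis. It stands on the other end seat of the rack.
- drop_bottle_mid (a point): Point half-way up on the axis of the small brown drop bottle with a light cap: round, upright, 30 mm diameter, 62 mm high with its cap (grip the body, below 45 mm), 18 g; the point is 31 mm above its underside, z is its upward axis. It stands on the rack's middle seat with only 8 to 10 mm free all round, to its neighbours and the guard plates.
- rack: Fixed wooden bottle rack: board 158 mm (its x) by 78 mm (y), 12 mm thick; origin mid-underside, z up. Three flat seats (black discs) in a row along x, at x = -46, 0, +46 mm, level with the board's top. Beside the middle seat two guard plates, 34 mm long in x, inner faces at y = +-25 mm, tops 62 mm above the table, so there fingers fit only along the row (x); end seats can be gripped across it (y).
- tray: Fixed aluminium tray, the side area, 160 mm (its x) by 120 mm (its y), rim 14 mm above the table, walls and floor 4 mm thick; origin at the middle of its underside, z up.
- pan (a point): Centre of the upper face of the round steel pan of the fixed bench scale: pan 100 mm diameter, its flat face 30 mm above the table; z up. The scale's grey case is 150 mm by 120 mm, 22 mm high.
- steel_cup: Bystander: open steel cup, 72 mm diameter, 82 mm high, loose, not to be disturbed; origin at the middle of its underside.
- spare_tub: Bystander: open pink tub, 96 mm diameter, 55 mm high, loose, not to be disturbed; origin at the middle of its underside.
Things that resemble listed ones, but are neither listed nor needed, are in the scene too. What is shaped like the part that bears drop_bottle_mid but green or purple is not meant.

How it is judged:
On the way, in this order (a step that is already met when the one before it is completed fails the run):
1. dye bottle and jar both stand released on the tray (x of dye_bottle_mid in the frame of tray between -0.065 and 0.065 m and y of dye_bottle_mid in the frame of tray between -0.05 and 0.05 m and z of dye_bottle_mid in the frame of tray below 0.0565 m and x of jar_mid in the frame of tray between -0.065 and 0.065 m and y of jar_mid in the frame of tray between -0.05 and 0.05 m and z of jar_mid in the frame of tray below 0.05 m and linear speed of each of dye_bottle, jar below 0.03 m/s and angle between each of dye_bottle_mid, jar_mid's own z axis and vertical below 0.15 rad and contact force between the fingers and dye_bottle below 0.1 N and contact force between the fingers and jar below 0.1 N), for 0.2 s.
2. the drop bottle stands released in the middle of the pan while the other two wait on the tray (horizontal distance between drop_bottle_mid and pan below 0.015 m and z of drop_bottle_mid in the frame of pan below 0.036 m and linear speed of drop_bottle below 0.03 m/s and angle between drop_bottle_mid's own z axis and vertical below 0.15 rad and contact force between the fingers and drop_bottle below 0.1 N and x of dye_bottle_mid in the frame of tray between -0.065 and 0.065 m and y of dye_bottle_mid in the frame of tray between -0.05 and 0.05 m and z of dye_bottle_mid in the frame of tray below 0.0565 m and x of jar_mid in the frame of tray between -0.065 and 0.065 m and y of jar_mid in the frame of tray between -0.05 and 0.05 m and z of jar_mid in the frame of tray below 0.05 m), for 0.2 s.
At the end, for the whole second after the job is handed in: The drop bottle stands upright on the scale's pan, within 15 mm of its centre; the dye bottle and the jar stand upright in the rack, each within 12 mm of where it stood at the start; all are released and at rest (distance of each of dye_bottle_mid, jar_mid from where it was at the start of the episode below 0.012 m and horizontal distance between drop_bottle_mid and pan below 0.015 m and z of drop_bottle_mid in the frame of pan below 0.036 m and linear speed of each of dye_bottle, jar, drop_bottle below 0.03 m/s and angle between each of dye_bottle_mid, jar_mid, drop_bottle_mid's own z axis and vertical below 0.15 rad and contact force between the fingers and dye_bottle below 0.1 N and contact force between the fingers and jar below 0.1 N and contact force between the fingers and drop_bottle below 0.1 N); the robot touches nothing.
It fails at once if a bottle is tipped over (more than about 50 degrees) (angle between any of dye_bottle_mid, jar_mid, drop_bottle_mid's own z axis and vertical above 0.9 rad).
It fails at once if the steel cup or the spare tub is moved by more than 20 mm (distance of any of steel_cup, spare_tub from where it was at the start of the episode above 0.02 m).
It also fails if it takes over 134 s, if anything falls off the work surface, if the arm or the gripper's body presses on something with over 40 N, if the wrist force passes 120 N, or if a joint passes its speed limit or range.

### The arm

A 6-joint arm with a two-finger parallel gripper is mounted at the origin on a cart in front of the work surface, level with it; the furniture and walls round the work are solid. World frame = base frame: x ahead of the robot, y to its left, z up, the work surface at z = 0. Lengths are in m, angles in rad, forces in N, time in s.
With the tool pointing down it reaches from about 0.325 to 0.85 m from the base axis. Payload 4.4 kg.
Tool frame: the origin (TCP) lies midway between the tips of the shut fingers; the grasp point (between the pads) lies 19 mm behind it (bot.tcp_to_grasp is the distance from the TCP to the grasp point, in m); z points along the fingers, y is the direction in which the jaws open and shut (so a half turn about z gives the same grasp; the last joint's range is limited). The gripper opens to 94 mm and grips with 3 to 60 N. Pads are 16 mm wide; open, the fingers measure 119 mm over their backs; the gripper's body (75 mm by 177 mm) begins 78 mm behind the grasp point.
Start: joints at [0.963, 0.207, 1.542, -0, 1.393, -0.15], TCP at [0.254, 0.516, 0.205] pointing down, gripper open.
Joint ranges: [-2.73, 2.73], [-0.86, 2.22], [0.23, 2.46], [-1.11, 4.25], [0.08, 2.63], [-2.82, 2.82]. Speed limits (rad/s): [2.79, 2.79, 3.14, 3.14, 3.14, 3.14].

### API

Orientations are given as a unit quaternion [w, x, y, z].
In Python, from station import bot gives the robot as it stands.
- The arm moves only by the tool move_arm, never from a script. Its argument "steps" is a list of rows, each a list of 3 entries, a list of its own where there are three numbers: the turn, a rotation vector about the tool's x, y, z in degrees, then the shift along the tool's x, y, z in m, then the closure, from 0 (fully open) to 1 (shut). A call has 1 to 5 rows; each row is the pose to reach, as a shift and turn from the pose measured when the call began, along the tool's axes at that moment; what a row does not reach only later rows make up. A row lasts 1/12 s, in which the tool goes at most 41.7 mm and 7.16 degrees, less where a joint would pass 70% of its speed; a pose out of reach is approached as far as the arm can. A call with a gripper value outside its range is refused whole. The fingers move at their own pace and stop on an object; "newtons" is the grip in N (left out, the last holds). Time passes only in rows, so rows that repeat a pose let the fingers close. It gives the time, the measured TCP pose, the force and the opening at its end, in the units of the state.
- bot.read_state(): the state, without advancing time (a new reading comes with each control period).
- bot.read_camera(name): name is "scene" or "top" or "wrist"; returns (picture, depth): 400x640x3 uint8, red, green, blue; 400x640 float32, m along the optical axis (not along the pixel's ray), 0 where there is no reading.
- bot.camera_model(name): a dict with "mtx" (3x3 intrinsics, pixels), "R" (3x3) and "t" (3): a world point X has camera coordinates R X + t; the wrist camera has in their place "hand_eye" (4x4, takes a point from camera to tool coordinates, whose origin is the TCP and whose axes are the flange's). Camera axes: x right, y down, z forward; pixel columns grow to the right and rows downward; lengths in m; the calibration is good to about 2 mm. A picture is of the moment at which its call begins: read the wrist's pose just before it. camera_model takes no time and is no camera call.
- bot.hand_in(): hands the job in, once; it reports no verdict.
The state is a dict: "time_s": time; "q": joint angles; "dq": joint speeds; "joint_torque": joint torques, N m; "tool_pos": TCP position; "tool_rot": TCP orientation; "wrist_force": force on the tool from outside, world axes, zero at the start; "torque": the same for the moment, N m; "grip_width": finger opening in m.
Only numpy, scipy, OpenCV 4.12 (cv2) and the standard library are available. Lean on these libraries where they do the work, as an engineer would, in place of code of your own. Each camera call takes 0.05 s, during which the arm holds its last target.

## Working session

There is one attempt and no reset: what is moved stays moved. The work goes in short steps, Python scripts to look and compute and a tool call to move; the robot and the scene stay as the last step left them, time stands still between calls to the robot, and variables do not carry over. Pictures are saved under pics/ and viewed, and the job is handed in when it is done.

Besides the shell and the picture viewer there is one more tool, called after "Request:" by a JSON object that holds its "fn" and its "kwargs". move_arm: Moves the arm, as the interface text tells. Its arguments: {"type":"object","properties":{"steps":{"type":"array"},"newtons":{"type":"number"}},"required":["steps"]}

```bash
ls; mkdir -p pics; python3 - <<'E'
from station import bot
import cv2,numpy as np
s=bot.read_state();print(s)
for n in ("scene","top"):
    p,d=bot.read_camera(n);cv2.imwrite(f"pics/{n}0.png",p[:,:,::-1]);np.save(f"pics/{n}0.npy",d)
    m=bot.camera_model(n);print(n,m)
print(bot.camera_model("wrist"),bot.tcp_to_grasp)
E
```

```text
pics
{'time_s': 0.0, 'q': array([ 9.62511345e-01,  2.07381829e-01,  1.54293861e+00,  1.87858811e-05,
        1.39352768e+00, -1.50489671e-01]), 'dq': array([-0.00070556,  0.00014911,  0.00219096, -0.00143467, -0.00062814,
       -0.00045732]), 'joint_torque': array([-7.80541050e-04, -3.70873976e+01, -2.81416690e+01,  6.96336036e-02,
        3.61615384e-02, -2.19455701e-04]), 'tool_pos': array([0.25366409, 0.51511923, 0.20431979]), 'tool_rot': array([-4.26243289e-04,  2.26905548e-01,  9.73916116e-01, -1.04411636e-03]), 'wrist_force': array([-0.15237886,  0.15029026, -0.06294624]), 'torque': array([ 0.05112766, -0.04609457,  0.01450973]), 'grip_width': 0.09383982737518318}
scene {'mtx': array([[452.23445945,   0.        , 319.29802964],
       [  0.        , 452.23445945, 199.43222977],
       [  0.        ,   0.        ,   1.        ]]), 'R': array([[ 0.44245722, -0.8966878 , -0.01351305],
       [-0.68190124, -0.3266111 , -0.65447375],
       [ 0.58244511,  0.2987912 , -0.75596396]]), 't': array([-0.26956145,  0.42636672,  0.74655852])}
top {'mtx': array([[381.52291927,   0.        , 314.8889597 ],
       [  0.        , 381.52291927, 199.75306958],
       [  0.        ,   0.        ,   1.        ]]), 'R': array([[ 0.01967079, -0.99972111,  0.01306724],
       [-0.98862143, -0.02139858, -0.14889517],
       [ 0.14913327, -0.00998966, -0.98876664]]), 't': array([-0.04518676,  0.57162101,  1.14467496])}
{'mtx': array([[288.51533669,   0.        , 316.96431399],
       [  0.        , 288.51533669, 201.40750161],
       [  0.        ,   0.        ,   1.        ]]), 'hand_eye': array([[ 4.15497766e-04, -9.62032140e-01, -2.72935869e-01,
         7.89312781e-02],
       [ 9.99999586e-01,  1.78756328e-04,  8.92254514e-04,
         8.61472141e-04],
       [-8.09588506e-04, -2.72936127e-01,  9.62031816e-01,
        -1.79293423e-01],
       [ 0.00000000e+00,  0.00000000e+00,  0.00000000e+00,
         1.00000000e+00]])} 0.0188
```

View pics/scene0.png

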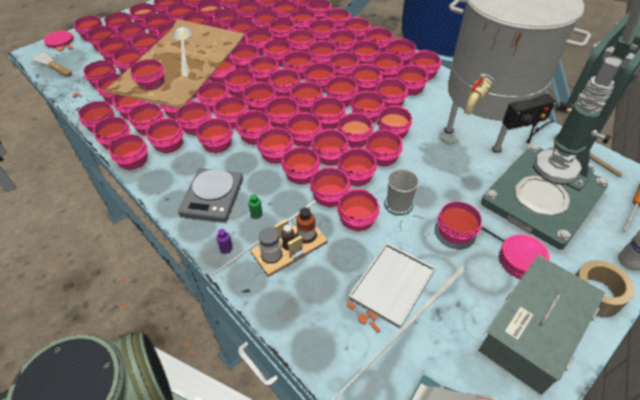

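View pics/top0.png

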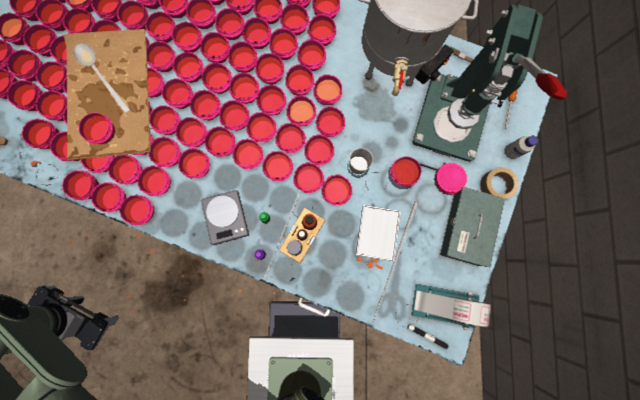

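```bash
cat > h.py <<'E'
from station import bot
import cv2,numpy as np
from scipy.spatial.transform import Rotation as Ro
def tool():
    s=bot.read_state();q=s['tool_rot'];return np.array(s['tool_pos']),Ro.from_quat([q[1],q[2],q[3],q[0]]).as_matrix(),s
def cam(n,pose=None):
    m=bot.camera_model(n);K=m['mtx']
    if n=='wrist':
        p,R=pose if pose else tool()[:2]
        H=m['hand_eye'];return K,R@H[:3,:3],R@H[:3,3]+p
    return K,m['R'].T,-m['R'].T@m['t']
def ray(n,uv,z,pose=None):
    K,Rc,c=cam(n,pose);uv=np.atleast_2d(uv).astype(float)
    d=np.c_[uv,np.ones(len(uv))]@np.linalg.inv(K).T@Rc.T
    return c+d*((z-c[2])/d[:,2])[:,None]
def proj(n,X,pose=None):
    K,Rc,c=cam(n,pose);x=(np.atleast_2d(X)-c)@Rc@K.T;return x[:,:2]/x[:,2:]
def rot_step(dp_world):
    p,R,s=tool();return R.T@np.array(dp_world)
E
python3 - <<'E'
from h import *
for nm,uv,z in [("dye",(311,222),.097),("drop",(302,235),.074),("jar",(294,248),.084),("pan",(222,211),.03),("tray",(378,232),.01),("cup",(360,157),.08),("green",(264,217),.06),("purp",(260,254),.06)]:
    print(nm,ray("top",uv,z)[0].round(4))
t=cv2.imread("pics/top0.png");s=cv2.imread("pics/scene0.png")
a=cv2.resize(t[180:280,190:420],None,fx=3.4,fy=3,interpolation=3)
b=cv2.resize(s[190:280,190:390],None,fx=3.9,fy=3.2,interpolation=3)
cv2.imwrite("pics/cr0.png",np.vstack([cv2.resize(a,(780,300)),cv2.resize(b,(780,300))]))
E
```

```text
dye [ 0.4978 -0.0227  0.097 ]
drop [0.4604 0.0034 0.074 ]
jar [0.4212 0.0258 0.084 ]
pan [0.5326 0.2559 0.03  ]
tray [ 0.4785 -0.2356  0.01  ]
cup [ 0.7027 -0.1689  0.08  ]
green [0.5135 0.1206 0.06  ]
purp [0.4019 0.1281 0.06  ]
```

View pics/cr0.png

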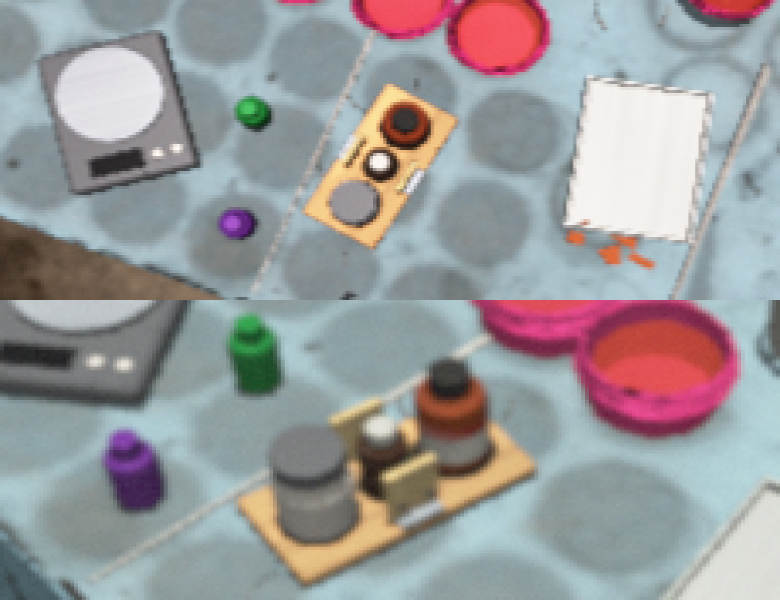

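Request:
{"fn": "move_arm", "kwargs": {"steps": [[[0,0,2],[-0.036,-0.014,-0.006],0],[[0,0,4],[-0.072,-0.028,-0.012],0],[[0,0,6],[-0.108,-0.042,-0.018],0],[[0,0,6],[-0.144,-0.056,-0.024],0],[[0,0,6],[-0.18,-0.07,-0.03],0]]}}

```text
time_s: 0.52
tool_pos: [0.3847, 0.3713, 0.2343]
tool_rot: [-0.001, 0.277, 0.961, -0.001]
wrist_force: [1.0, 0.8, 0.4]
grip_width: 0.0939
```

```bash
cat >> h.py <<'E'
def plan(target,yang=None):
    """target TCP; yang: desired world angle (deg) of tool y axis"""
    p,R,s=tool();d=R.T@(np.array(target)-p)
    a=np.degrees(np.arctan2(R[1,1],R[0,1]))
    # desired rotation: tool z down, y at yang (or nearest half turn)
    if yang is None: yang=a
    best=None
    for k in (0,180,-180):
        t=np.radians(yang+k);y=np.array([np.cos(t),np.sin(t),0]);z=np.array([0,0,-1.]);x=np.cross(y,z)
        rv=Ro.from_matrix(R.T@np.c_[x,y,z]).as_rotvec(degrees=True)
        if best is None or np.linalg.norm(rv)<np.linalg.norm(best): best=rv
    print("shift",d.round(4),"dist",np.linalg.norm(d).round(3),"turn",best.round(1),"yang",a.round(1),"t",s['time_s'],"q6",round(s['q'][5],2))
E
python3 -c "
from h import *
plan([.46,.25,.24],57.7)"
```

```text
shift [-0.1283 -0.0626 -0.0056] dist 0.143 turn [-0.2 -0.   0.1] yang 57.8 t 0.5167 q6 -0.4
```

Request:
{"fn": "move_arm", "kwargs": {"steps": [[[0,0,0],[-0.032,-0.016,-0.001],0],[[0,0,0],[-0.064,-0.032,-0.003],0],[[0,0,0],[-0.096,-0.047,-0.004],0],[[0,0,0],[-0.128,-0.063,-0.006],0],[[0,0,0],[-0.128,-0.063,-0.006],0]]}}

```text
time_s: 0.93
tool_pos: [0.4624, 0.2448, 0.2403]
tool_rot: [0.0, 0.28, 0.96, -0.002]
wrist_force: [-0.5, -0.6, 0.1]
grip_width: 0.0938
```

```bash
python3 - <<'E'
from h import *
p,R,s=tool();print(p,s['dq'].round(3))
im,d=bot.read_camera("wrist");cv2.imwrite("pics/w1.png",im[:,:,::-1]);np.savez("pics/w1.npz",p=p,R=R,d=d)
print(proj("wrist",[[.533,.256,.03],[.5135,.12,.03]],(p,R)))
plan([.43,.0,.24],57.7)
E
```

```text
[0.46243019 0.24481888 0.2402917 ] [ 0.082 -0.001  0.009  0.076  0.012  0.075]
[[350.02003376 215.96177591]
 [264.19468767 252.20042761]]
shift [-0.1068 -0.2251  0.0009] dist 0.249 turn [-0.2 -0.  -0.2] yang 57.5 t 0.9833 q6 -0.68
```

View pics/w1.png

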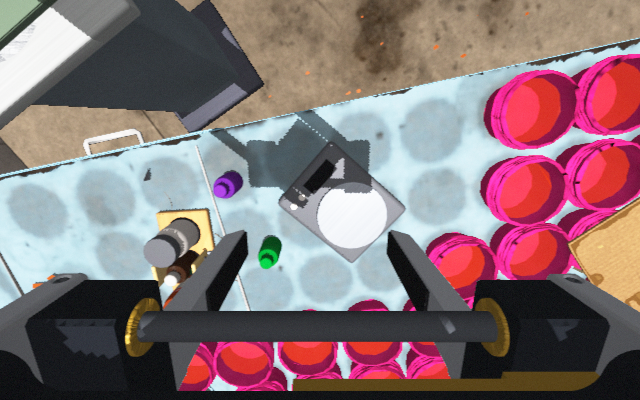

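Request:
{"fn": "move_arm", "kwargs": {"steps": [[[0,0,0],[-0.015,-0.035,0],0],[[0,0,0],[-0.031,-0.07,0],0],[[0,0,0],[-0.046,-0.105,0],0],[[0,0,0],[-0.062,-0.14,0],0],[[0,0,0],[-0.077,-0.175,0],0]]}}

```text
time_s: 1.4
tool_pos: [0.4306, 0.0581, 0.2403]
tool_rot: [-0.001, 0.279, 0.96, -0.001]
wrist_force: [1.4, -1.2, 0.1]
grip_width: 0.0942
```

Request:
{"fn": "move_arm", "kwargs": {"steps": [[[0,0,0],[0,-0.025,0],0],[[0,0,0],[0,-0.025,0],0],[[0,0,0],[0,-0.025,0],0],[[0,0,0],[0,-0.025,0],0]]}}

```text
time_s: 1.73
tool_pos: [0.4173, 0.0382, 0.2403]
tool_rot: [-0.001, 0.278, 0.961, -0.001]
wrist_force: [0.2, 0.3, -0.1]
grip_width: 0.0941
```

```bash
python3 - <<'E'
from h import *
p,R,s=tool();print(p,s['dq'].round(3))
im,d=bot.read_camera("wrist");cv2.imwrite("pics/w2.png",im[:,:,::-1]);np.savez("pics/w2.npz",p=p,R=R,d=d)
print(proj("wrist",[[.498,-.0227,.097],[.46,.0034,.074],[.421,.026,.084]],(p,R)))
E
```

```text
[0.41731314 0.03819729 0.24026245] [ 0.017  0.01  -0.011 -0.003 -0.    -0.005]
[[309.53949493 269.80831295]
 [311.14128406 228.46771078]
 [309.32370386 196.38971053]]
```

View pics/w2.png

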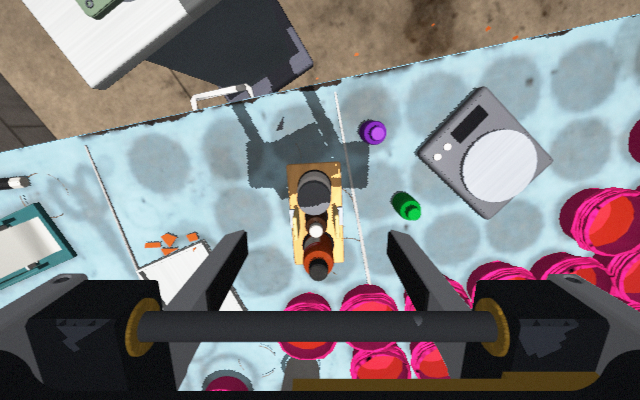

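```bash
python3 - <<'E'
from h import *
w=cv2.imread("pics/w2.png")
cv2.imwrite("pics/w2c.png",cv2.resize(w[155:290,250:390],None,fx=4,fy=4,interpolation=cv2.INTER_NEAREST))
h=cv2.cvtColor(w,cv2.COLOR_BGR2HSV)
for (u,v) in [(314,185),(314,175),(316,231),(318,269),(318,260),(300,170)]: print(u,v,h[v,u],w[v,u])
z=np.load("pics/w2.npz");d=z['d'];
for (u,v) in [(314,190),(316,231),(318,269),(296,180),(497,165)]: print(d[v,u])
E
```

```text
314 185 [105   8  65] [65 64 63]
314 175 [ 15  10 102] [ 98 100 102]
316 231 [ 30   2 251] [249 251 251]
318 269 [170  12  66] [64 63 66]
318 260 [113  68  15] [15 12 11]
300 170 [ 15 142 133] [ 59  97 133]
0.34496674
0.36827743
0.3578029
0.415039
0.39067265
```

View pics/w2c.png

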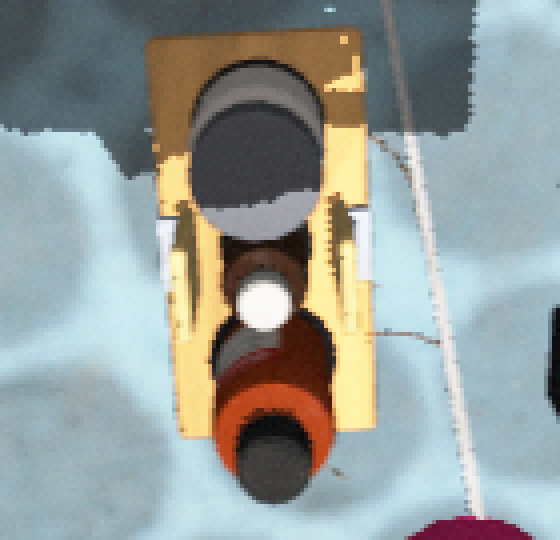

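```bash
python3 - <<'E'
from h import *
z=np.load("pics/w2.npz");P=(z['p'],z['R'])
f=lambda c:np.array(c)/4+np.array([250,155])-.125*0
pts={n:ray("wrist",f(c),h,P)[0] for n,c,h in [("jar",(256,170),.084),("drop",(265,300),.074),("dye",(274,470),.097)]}
c4=ray("wrist",[f(c) for c in [(146,40),(362,27),(378,428),(180,437)]],.012,P)
print({k:v.round(4) for k,v in pts.items()});print(c4.round(4),c4.mean(0))
dx=pts['dye']-pts['jar'];print(np.linalg.norm(dx[:2]),np.degrees(np.arctan2(dx[1],dx[0])))
e=(c4[2]+c4[3]-c4[0]-c4[1])/2;print(np.linalg.norm(e),np.degrees(np.arctan2(e[1],e[0])))
# top cam fits
t=cv2.imread("pics/top0.png");cv2.imwrite("pics/t0c.png",cv2.resize(t[200:270,270:330],None,fx=8,fy=8,interpolation=0))
# pan in w2, w1, top
for n,fn in (("wrist","w1"),("wrist","w2"),("top","top0")):
    im=cv2.imread(f"pics/{fn}.png");hs=cv2.cvtColor(im,cv2.COLOR_BGR2HSV)
    zz=np.load(f"pics/{fn}.npz") if n=="wrist" else None
    PP=(zz['p'],zz['R']) if n=="wrist" else None
    m=((hs[...,1]<25)&(hs[...,2]>170)).astype(np.uint8)
    u=proj(n,[[.533,.256,.03]],PP)[0]
    k,l,st,ce=cv2.connectedComponentsWithStats(m)
    i=l[int(u[1]),int(u[0])];print(fn,i,st[i],ce[i])
    cn=cv2.findContours((l==i).astype(np.uint8),0,1)[0][0];el=cv2.fitEllipse(cv2.convexHull(cn));print(el,ray(n,el[0],.03,PP))
E
```

```text
{'jar': array([0.4252, 0.03  , 0.084 ]), 'drop': array([0.4653, 0.0078, 0.074 ]), 'dye': array([ 0.5071, -0.0153,  0.097 ])}
[[ 0.3799  0.0116  0.012 ]
 [ 0.4168  0.0787  0.012 ]
 [ 0.5543  0.0033  0.012 ]
 [ 0.5163 -0.0641  0.012 ]] [0.46683647 0.00737545 0.012     ]
0.09362283940674834 -28.917746802393957
0.15638747668731096 -28.892798347251272
w1 52 [ 281  182  122   79 4651] [347.63190712 216.55772952]
((340.7093200683594, 216.37425231933594), (79.16738891601562, 118.04344177246094), 87.19422912597656) [[0.52641747 0.24449434 0.03      ]]
w2 10 [ 463  129   75   74 4207] [499.7176135  165.32136915]
((499.6480407714844, 165.3079376220703), (67.07324981689453, 79.95243835449219), 49.602882385253906) [[0.53315449 0.25851879 0.03      ]]
top0 310 [206 196  33  31 803] [221.81195517 210.8505604 ]
((221.8502655029297, 210.81771850585938), (30.934242248535156, 32.63053894042969), 63.15275955200195) [[0.53316496 0.25643822 0.03      ]]
```

View pics/t0c.png

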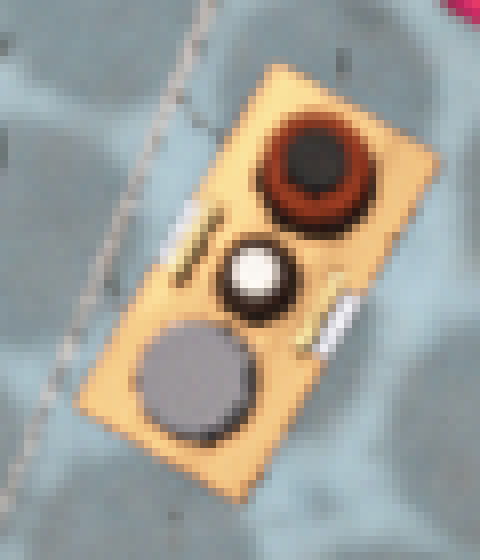

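```bash
python3 - <<'E'
from h import *
g=lambda c:(np.array(c)+0.)/8+np.array([270,200])-.5
for n,c,h in [("dye",(317,158),.097),("drop",(256,274),.074),("jar",(197,381),.084)]: print(n,ray("top",g(c),h)[0].round(4))
c=np.array([ray("top",g(c),.012)[0] for c in [(280,65),(440,160),(243,500),(77,403)]]);print(c.round(4),c.mean(0))
e=(c[0]+c[1]-c[2]-c[3])/2;print(np.linalg.norm(e),np.degrees(np.arctan2(e[1],e[0])))
# tray
for n,fn in (("top","top0"),("scene","scene0")):
  im=cv2.imread(f"pics/{fn}.png");hs=cv2.cvtColor(im,cv2.COLOR_BGR2HSV)
  m=((hs[...,1]<22)&(hs[...,2]>190)).astype(np.uint8)
  m=cv2.morphologyEx(m,cv2.MORPH_CLOSE,np.ones((3,3)))
  k,l,st,ce=cv2.connectedComponentsWithStats(m);u=proj(n,[[.4785,-.2356,.01]])[0].astype(int);i=l[u[1],u[0]];print(n,u,st[i])
  cn=max(cv2.findContours((l==i).astype(np.uint8),0,1)[0],key=len);b=cv2.boxPoints(cv2.minAreaRect(cn));x=ray(n,b,.01)
  print(b.round(1).tolist(),x.round(4).tolist(),x.mean(0))
plan([.5072,-.015,.18],61.1)
E
```

```text
dye [ 0.5058 -0.017   0.097 ]
drop [0.4641 0.0049 0.074 ]
jar [0.4238 0.0255 0.084 ]
[[ 0.5511 -0.0011  0.012 ]
 [ 0.5145 -0.0654  0.012 ]
 [ 0.3799  0.0093  0.012 ]
 [ 0.4161  0.0751  0.012 ]] [0.46537628 0.00446058 0.012     ]
0.15443759434149062 -29.241487191165803
top [377 231] [ 356  205   45   56 1924]
[[355.79998779296875, 255.5], [363.0, 204.6999969482422], [404.1000061035156, 210.60000610351562], [396.79998779296875, 261.3999938964844]] [[0.4033, -0.1654, 0.01], [0.5647, -0.1881, 0.01], [0.5486, -0.3194, 0.01], [0.3877, -0.2942, 0.01]] [ 0.47605948 -0.24178487  0.01      ]
scene [392 280] [ 350  243  114  129 4205]
[[308.5, 319.5], [412.0, 216.0], [465.0, 269.0], [361.5, 372.5]] [[0.3241, -0.1171, 0.01], [0.6623, -0.2163, 0.01], [0.5728, -0.3644, 0.01], [0.2739, -0.2513, 0.01]] [ 0.45828311 -0.23727347  0.01      ]
shift [-0.1045  0.0029  0.0601] dist 0.121 turn [-0.1 -0.1 -3.4] yang 57.7 t 1.7833 q6 -1.12
```

Request:
{"fn": "move_arm", "kwargs": {"steps": [[[0,0,-1],[-0.035,0.001,0.015],0],[[0,0,-2],[-0.07,0.002,0.03],0],[[0,0,-3.4],[-0.104,0.002,0.045],0],[[0,0,-3.4],[-0.104,0.002,0.06],0],[[0,0,-3.4],[-0.104,0.002,0.06],0]]}}

```text
time_s: 2.2
tool_pos: [0.5052, -0.0143, 0.176]
tool_rot: [-0.005, 0.249, 0.969, -0.001]
wrist_force: [-1.5, 1.0, -0.5]
grip_width: 0.094
```

```bash
python3 - <<'E'
from h import *
plan([.5065,-.0155,.027],61)
p,R,s=tool();im,d=bot.read_camera("wrist");cv2.imwrite("pics/w3.png",im[:,:,::-1])
E
```

```text
shift [-0.0031  0.0002  0.149 ] dist 0.149 turn [-0.3 -0.5  0.2] yang 61.2 t 2.2 q6 -1.27
```

View pics/w3.png

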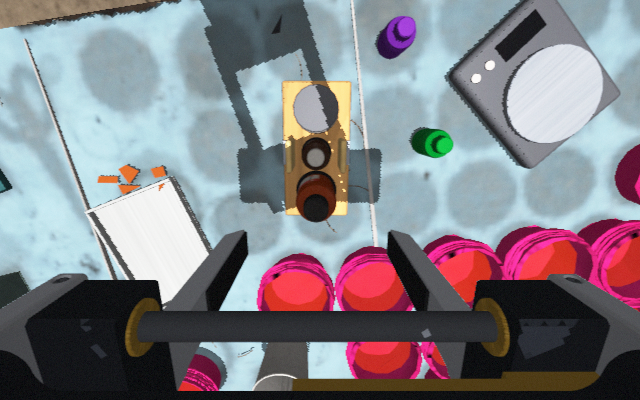

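Request:
{"fn": "move_arm", "kwargs": {"steps": [[[0,0,0],[-0.002,0,0.037],0],[[-0.3,-0.5,0],[-0.003,0,0.074],0],[[-0.3,-0.5,0],[-0.003,0,0.11],0],[[-0.3,-0.5,0],[-0.003,0,0.135],0],[[-0.3,-0.5,0],[-0.003,0,0.149],0]]}}

```text
time_s: 2.67
tool_pos: [0.5042, -0.0133, 0.0264]
tool_rot: [-0.001, 0.247, 0.969, 0.001]
wrist_force: [-0.1, 0.3, -0.3]
grip_width: 0.0941
```

Request:
{"fn": "move_arm", "kwargs": {"steps": [[[0,0,0],[0,0,0],0.3],[[0,0,0],[0,0,0],0.4],[[0,0,0],[0,0,0],0.5],[[0,0,0],[0,0,0],0.65],[[0,0,0],[0,0,0],0.65]], "newtons": 8}}

```text
time_s: 3.08
tool_pos: [0.5059, -0.0134, 0.0284]
tool_rot: [0.0, 0.247, 0.969, 0.001]
wrist_force: [0.3, -0.8, -0.2]
grip_width: 0.0643
```

Request:
{"fn": "move_arm", "kwargs": {"steps": [[[0,0,0],[0,0,0],0.65],[[0,0,0],[0,0,0],0.65],[[0,0,0],[0,0,0],0.65],[[0,0,0],[0,0,0],0.65]]}}

```text
time_s: 3.42
tool_pos: [0.5063, -0.0136, 0.0289]
tool_rot: [0.001, 0.247, 0.969, 0.001]
wrist_force: [0.4, 0.3, 3.2]
grip_width: 0.041
```

Request:
{"fn": "move_arm", "kwargs": {"steps": [[[0,0,0],[0,0,0],0.75],[[0,0,0],[0,0,-0.01],0.75],[[0,0,0],[0,0,-0.04],0.75],[[0,0,0],[0,0,-0.075],0.75],[[0,0,0],[0,0,-0.11],0.75]], "newtons": 10}}

```text
time_s: 3.83
tool_pos: [0.5049, -0.0135, 0.1397]
tool_rot: [-0.0, 0.247, 0.969, 0.001]
wrist_force: [0.7, -0.8, -0.5]
grip_width: 0.0405
```

```bash
python3 - <<'E'
from h import *
plan([.5116,-.247,.13],61)
print(bot.read_state()['grip_width'],bot.read_state()['wrist_force'])
E
```

```text
shift [-0.1178 -0.2018  0.0094] dist 0.234 turn [ 0.1 -0.1  0.4] yang 61.4 t 3.8333 q6 -1.27
0.04049459067577646 [ 0.66030149 -0.84909913 -0.53846701]
```

Request:
{"fn": "move_arm", "kwargs": {"steps": [[[0,0,0],[-0.01,-0.018,0],0.75],[[0,0,0],[-0.027,-0.046,0],0.75],[[0,0,0],[-0.046,-0.079,0],0.75],[[0,0,0],[-0.065,-0.112,0],0.75],[[0,0,0],[-0.084,-0.144,0],0.75]]}}

```text
time_s: 4.25
tool_pos: [0.5094, -0.1816, 0.1402]
tool_rot: [-0.0, 0.247, 0.969, 0.001]
wrist_force: [0.4, 0.6, -1.4]
grip_width: 0.041
```

```bash
python3 - <<'E'
from h import *
plan([.5116,-.247,.09],61)
E
```

```text
shift [-0.0333 -0.0564  0.0502] dist 0.083 turn [ 0.1 -0.   0.4] yang 61.4 t 4.25 q6 -1.58
```

Request:
{"fn": "move_arm", "kwargs": {"steps": [[[0,0,0],[-0.018,-0.03,0],0.75],[[0,0,0],[-0.03,-0.051,0.005],0.75],[[0,0,0],[-0.034,-0.057,0.02],0.75],[[0,0,0],[-0.034,-0.057,0.035],0.75],[[0,0,0],[-0.034,-0.057,0.045],0.75]]}}

```text
time_s: 4.67
tool_pos: [0.5111, -0.2484, 0.0942]
tool_rot: [-0.001, 0.248, 0.969, 0.001]
wrist_force: [0.7, 0.5, -0.8]
grip_width: 0.0405
```

```bash
python3 - <<'E'
from h import *
plan([.5116,-.247,.0215],61)
p,R,s=tool();im,d=bot.read_camera("wrist");cv2.imwrite("pics/w4.png",im[:,:,::-1])
im,d=bot.read_camera("top");cv2.imwrite("pics/t4.png",cv2.resize(im[150:300,270:430,::-1],None,fx=4,fy=4,interpolation=3))
E
```

```text
shift [0.0001 0.0014 0.0727] dist 0.073 turn [ 0.1 -0.1  0.3] yang 61.3 t 4.6667 q6 -1.68
```

View pics/w4.png

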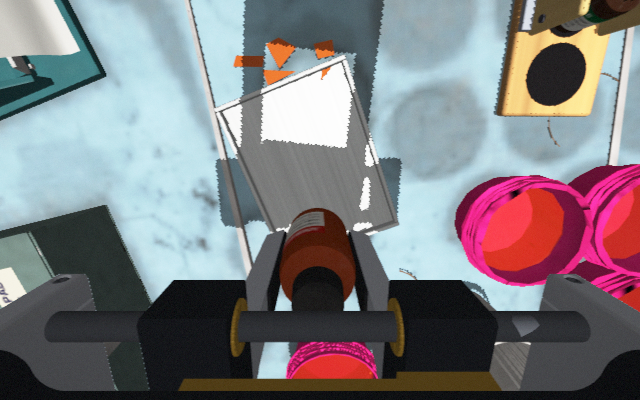

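View pics/t4.png

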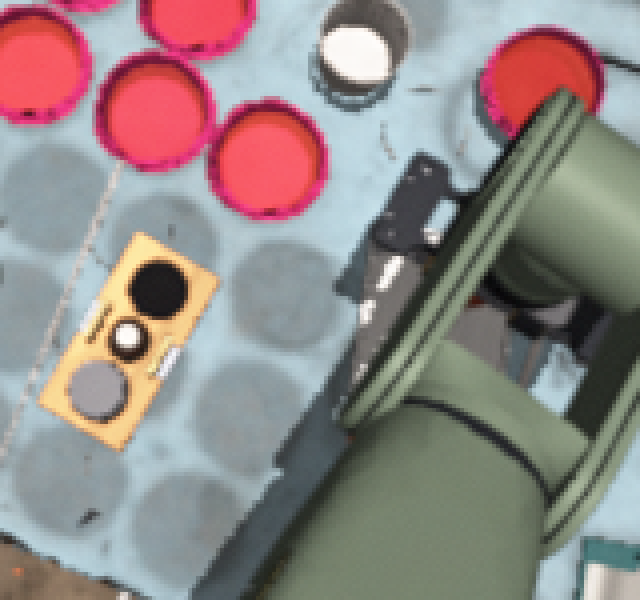

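```bash
python3 - <<'E'
from h import *
p,R,s=tool()
x=ray("wrist",[(217,108),(345,57),(397,225)],.014);print(x.round(4))
A,B,C=x;print(np.linalg.norm(A-B),np.linalg.norm(B-C),"ctr",(A+C)/2)
e=(C-B)/np.linalg.norm(C-B);print("xdir",e, p-(A+C)/2, (p-(A+C)/2)@e)
E
```

```text
[[ 0.3917 -0.2778  0.014 ]
 [ 0.4087 -0.1638  0.014 ]
 [ 0.5623 -0.1867  0.014 ]]
0.11527547317437746 0.15533230195051492 ctr [ 0.47700976 -0.23227799  0.014     ]
xdir [ 0.98901793 -0.14779556  0.        ] [ 0.0330116  -0.0142953   0.07901981] 0.034761847901403395
```

Request:
{"fn": "move_arm", "kwargs": {"steps": [[[0,0,0],[0.001,0.004,0.025],0.75],[[0,0,0],[0.001,0.007,0.05],0.75],[[0,0,0],[0.001,0.007,0.065],0.75],[[0,0,0],[0.001,0.007,0.071],0.75],[[0,0,0],[0.001,0.007,0.0725],0.75]]}}

```text
time_s: 5.18
tool_pos: [0.5121, -0.2387, 0.0204]
tool_rot: [-0.003, 0.247, 0.969, 0.002]
wrist_force: [0.8, -1.2, -1.0]
grip_width: 0.0407
```

Request:
{"fn": "move_arm", "kwargs": {"steps": [[[0,0,0],[0,0,0.0],0.75],[[0,0,0],[0,0,0.0],0.75],[[0,0,0],[0,0,0],0.5],[[0,0,0],[0,0,0],0.4],[[0,0,0],[0,0,0],0.35]]}}

```text
time_s: 5.6
tool_pos: [0.5127, -0.2392, 0.0213]
tool_rot: [-0.002, 0.247, 0.969, 0.002]
wrist_force: [-0.1, 0.1, 0.1]
grip_width: 0.057
```

Request:
{"fn": "move_arm", "kwargs": {"steps": [[[0,0,0],[0,0,0.0],0.25],[[0,0,0],[0,0,0.0],0.25],[[0,0,0],[0,0,-0.03],0.25],[[0,0,0],[0,0,-0.065],0.25],[[0,0,0],[0,0,-0.1],0.25]]}}

```text
time_s: 6.02
tool_pos: [0.512, -0.2389, 0.1213]
tool_rot: [-0.004, 0.247, 0.969, 0.002]
wrist_force: [1.0, -0.1, 0.2]
grip_width: 0.0705
```

```bash
python3 - <<'E'
from h import *
plan([.440,-.237,.0215],61);plan([.4255,.029,.18],61)
p,R,s=tool();im,d=bot.read_camera("wrist");cv2.imwrite("pics/w5.png",im[:,:,::-1])
E
```

```text
shift [ 0.0633 -0.0329  0.1003] dist 0.123 turn [ 0.1 -0.5  0.4] yang 61.4 t 6.0167 q6 -1.66
shift [ 0.2046  0.1941 -0.0566] dist 0.288 turn [ 0.1 -0.5  0.4] yang 61.4 t 6.0167 q6 -1.66
```

View pics/w5.png

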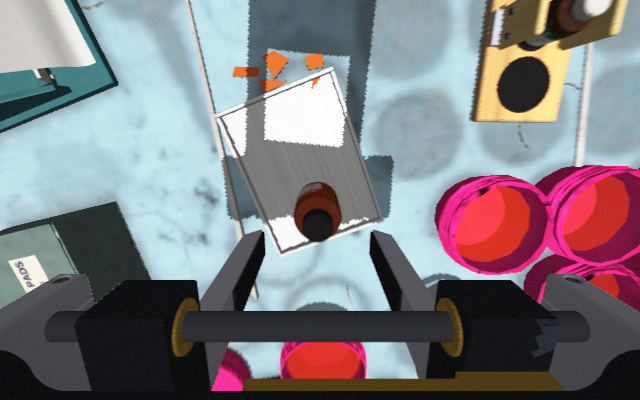

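Request:
{"fn": "move_arm", "kwargs": {"steps": [[[0,0,0],[0.025,0.023,-0.02],0],[[0,0,0],[0.051,0.048,-0.032],0],[[0,-0.3,0],[0.077,0.073,-0.045],0],[[0,-0.5,0],[0.103,0.098,-0.056],0],[[0,-0.5,0],[0.13,0.123,-0.056],0]]}}

```text
time_s: 6.48
tool_pos: [0.4627, -0.0714, 0.1883]
tool_rot: [0.011, 0.247, 0.969, -0.002]
wrist_force: [0.8, -0.4, -0.1]
grip_width: 0.0936
```

```bash
python3 - <<'E'
from h import *
plan([.4255,.0285,.17],61)
E
```

```text
shift [0.0808 0.0699 0.0166] dist 0.108 turn [0.1 1.2 0.4] yang 61.4 t 6.4833 q6 -1.41
```

Request:
{"fn": "move_arm", "kwargs": {"steps": [[[0,0.6,0],[0.027,0.023,0.005],0],[[0,1.2,0],[0.054,0.047,0.01],0],[[0,1.2,0],[0.081,0.07,0.016],0],[[0,1.2,0],[0.081,0.07,0.016],0],[[0,1.2,0],[0.081,0.07,0.016],0]]}}

```text
time_s: 6.9
tool_pos: [0.4245, 0.03, 0.1703]
tool_rot: [0.0, 0.245, 0.969, 0.001]
wrist_force: [0.7, -0.3, -0.1]
grip_width: 0.0943
```

```bash
python3 - <<'E'
from h import *
plan([.4255,.0285,.0285],61)
p,R,s=tool();im,d=bot.read_camera("wrist");cv2.imwrite("pics/w6.png",im[:,:,::-1])
print(proj("wrist",[.4255,.0285,.084],(p,R)))
E
```

```text
shift [-0.0015 -0.0011  0.1418] dist 0.142 turn [0.1 0.  0.6] yang 61.6 t 6.9 q6 -1.21
[[314.76282206 206.58648849]]
```

View pics/w6.png

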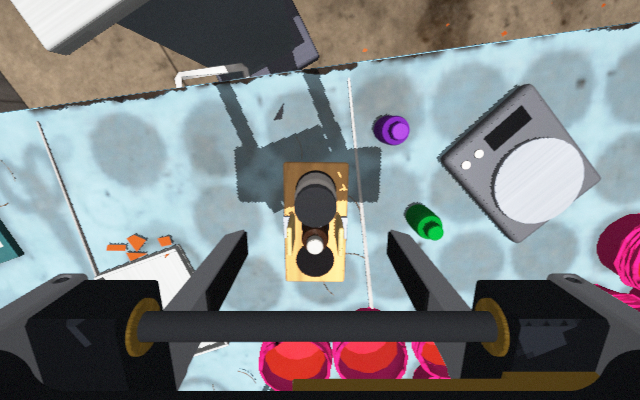

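Request:
{"fn": "move_arm", "kwargs": {"steps": [[[0,0,0],[-0.001,0,0.035],0],[[0,0,0],[-0.0015,0,0.07],0],[[0,0,0],[-0.0015,0,0.105],0],[[0,0,0],[-0.0015,0,0.13],0],[[0,0,0],[-0.0015,0,0.142],0.1]]}}

```text
time_s: 7.37
tool_pos: [0.4253, 0.027, 0.0256]
tool_rot: [-0.001, 0.247, 0.969, 0.0]
wrist_force: [-0.3, -1.2, 0.2]
grip_width: 0.0901
```

Request:
{"fn": "move_arm", "kwargs": {"steps": [[[0,0,0],[0,0,0.0],0.3],[[0,0,0],[0,0,0.0],0.4],[[0,0,0],[0,0,0],0.5],[[0,0,0],[0,0,0],0.65],[[0,0,0],[0,0,0],0.65]], "newtons": 8}}

```text
time_s: 7.78
tool_pos: [0.4269, 0.0265, 0.027]
tool_rot: [0.0, 0.247, 0.969, 0.0]
wrist_force: [-0.7, 0.2, 0.2]
grip_width: 0.0574
```

Request:
{"fn": "move_arm", "kwargs": {"steps": [[[0,0,0],[0,0,0],0.65],[[0,0,0],[0,0,0],0.65],[[0,0,0],[0,0,0],0.65],[[0,0,0],[0,0,0],0.65]]}}

```text
time_s: 8.12
tool_pos: [0.4282, 0.0263, 0.0281]
tool_rot: [0.001, 0.247, 0.969, 0.0]
wrist_force: [-0.5, -0.4, 6.3]
grip_width: 0.0458
```

```bash
python3 - <<'E'
from h import *
p,R,s=tool();print(p,R.round(4).tolist(),s['grip_width'],s['wrist_force'])
E
```

```text
[0.42816492 0.02629655 0.02812291] [[-0.8776, 0.4794, 0.003], [0.4794, 0.8776, -0.0002], [-0.0027, 0.0012, -1.0]] 0.04577105492031089 [-0.54361229 -0.43733906  6.27266649]
```

Request:
{"fn": "move_arm", "kwargs": {"steps": [[[0,0,0],[0,0,0],0.75],[[0,0,0],[0,0,-0.01],0.75],[[0,0,0],[0,0,-0.04],0.75],[[0,0,0],[0,0,-0.075],0.75],[[0,0,0],[0,0,-0.112],0.75]], "newtons": 12}}

```text
time_s: 8.53
tool_pos: [0.4259, 0.0267, 0.1405]
tool_rot: [-0.001, 0.247, 0.969, 0.0]
wrist_force: [0.7, -0.0, -0.9]
grip_width: 0.0455
```

```bash
python3 - <<'E'
from h import *
p,R,s=tool();print(p,s['grip_width'],s['wrist_force'])
plan([.4415,-.229,.14],61)
E
```

```text
[0.42589841 0.02668167 0.14050809] 0.04552101140178213 [ 0.72218362 -0.01477752 -0.9365489 ]
shift [-0.1362 -0.2169  0.0004] dist 0.256 turn [-0.  -0.1  0.4] yang 61.4 t 8.5333 q6 -1.21
```

Request:
{"fn": "move_arm", "kwargs": {"steps": [[[0,0,0],[-0.009,-0.014,0],0.75],[[0,0,0],[-0.027,-0.043,0],0.75],[[0,0,0],[-0.047,-0.075,0],0.75],[[0,0,0],[-0.067,-0.107,0],0.75],[[0,0,0],[-0.087,-0.139,0],0.75]]}}

```text
time_s: 8.95
tool_pos: [0.4352, -0.1382, 0.141]
tool_rot: [-0.0, 0.247, 0.969, 0.0]
wrist_force: [0.3, 1.5, -0.2]
grip_width: 0.0454
```

```bash
python3 - <<'E'
from h import *
plan([.4415,-.229,.14],61)
E
```

```text
shift [-0.049  -0.0768  0.0009] dist 0.091 turn [ 0.  -0.1  0.4] yang 61.4 t 8.95 q6 -1.57
```

Request:
{"fn": "move_arm", "kwargs": {"steps": [[[0,0,0],[-0.02,-0.032,0],0.75],[[0,0,0],[-0.038,-0.06,0],0.75],[[0,0,0],[-0.049,-0.077,0],0.75],[[0,0,0],[-0.049,-0.077,0.015],0.75],[[0,0,0],[-0.049,-0.077,0.035],0.75]]}}

```text
time_s: 9.37
tool_pos: [0.4428, -0.2319, 0.1078]
tool_rot: [0.002, 0.248, 0.969, -0.001]
wrist_force: [-0.1, 0.7, -0.9]
grip_width: 0.046
```

```bash
python3 - <<'E'
from h import *
plan([.4415,-.229,.0205],61)
p,R,s=tool();im,d=bot.read_camera("wrist");cv2.imwrite("pics/w7.png",im[:,:,::-1])
E
```

```text
shift [0.0029 0.002  0.0872] dist 0.087 turn [-0.   0.2  0.3] yang 61.3 t 9.3667 q6 -1.73
```

View pics/w7.png

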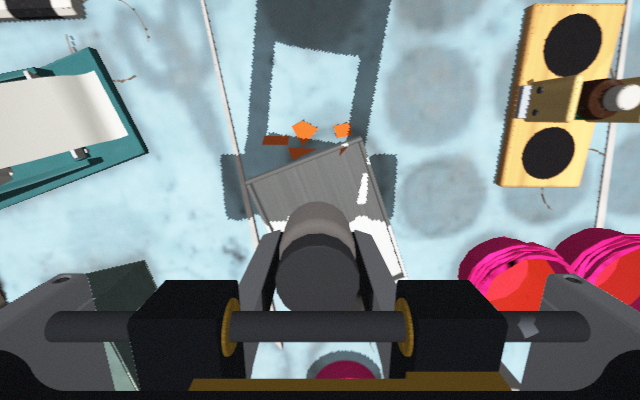

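Request:
{"fn": "move_arm", "kwargs": {"steps": [[[0,0,0],[0.003,0.002,0.03],0.75],[[0,0,0],[0.003,0.002,0.058],0.75],[[0,0,0],[0.003,0.002,0.077],0.75],[[0,0,0],[0.003,0.002,0.084],0.75],[[0,0,0],[0.003,0.002,0.0865],0.75]]}}

```text
time_s: 9.83
tool_pos: [0.4357, -0.2236, 0.0164]
tool_rot: [-0.005, 0.247, 0.969, 0.002]
wrist_force: [-5.3, 3.8, 16.7]
grip_width: 0.0454
```

Request:
{"fn": "move_arm", "kwargs": {"steps": [[[0,0,0],[0,0,0.0],0.75],[[0,0,0],[0,0,0.0],0.75],[[0,0,0],[0,0,0],0.5],[[0,0,0],[0,0,0],0.4],[[0,0,0],[0,0,0],0.35]]}}

```text
time_s: 10.25
tool_pos: [0.436, -0.2236, 0.0168]
tool_rot: [-0.005, 0.247, 0.969, 0.002]
wrist_force: [-0.4, 0.7, 0.8]
grip_width: 0.0574
```

Request:
{"fn": "move_arm", "kwargs": {"steps": [[[0,0,0],[0,0,0.0],0.25],[[0,0,0],[0,0,0.0],0.25],[[0,0,0],[0,0,-0.03],0.25],[[0,0,0],[0,0,-0.065],0.25],[[0,0,0],[0,0,-0.1],0.25]]}}

```text
time_s: 10.67
tool_pos: [0.4358, -0.2236, 0.1169]
tool_rot: [-0.007, 0.247, 0.969, 0.003]
wrist_force: [0.7, -0.4, 0.1]
grip_width: 0.0706
```

```bash
python3 - <<'E'
from h import *
plan([.4655,.0065,.17],151);plan([.4655,.0065,.17],-29)
p,R,s=tool();im,d=bot.read_camera("wrist");cv2.imwrite("pics/w8.png",im[:,:,::-1])
E
```

```text
shift [ 0.085   0.2163 -0.0513] dist 0.238 turn [  0.8  -0.5 -89.6] yang 61.3 t 10.6667 q6 -1.72
shift [ 0.085   0.2163 -0.0513] dist 0.238 turn [  0.8  -0.5 -89.6] yang 61.3 t 10.6667 q6 -1.72
```

View pics/w8.png

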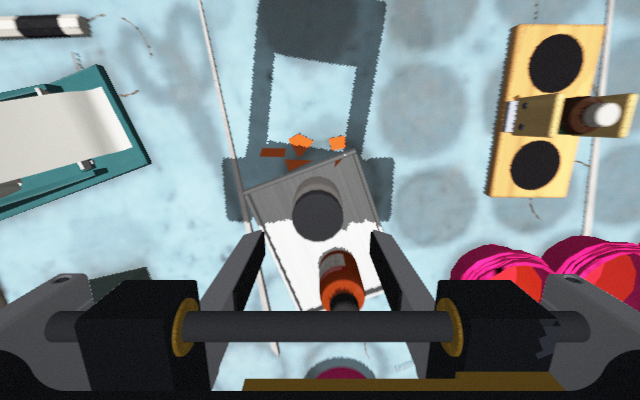

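Request:
{"fn": "move_arm", "kwargs": {"steps": [[[0,0,0],[0.01,0.025,-0.03],0],[[0,0,7],[0.026,0.065,-0.05],0],[[0,0,14],[0.041,0.103,-0.05],0],[[0,0,21],[0.056,0.141,-0.05],0],[[0,0,28],[0.071,0.179,-0.05],0]]}}

```text
time_s: 11.13
tool_pos: [0.4623, -0.0589, 0.176]
tool_rot: [0.002, 0.456, 0.89, 0.0]
wrist_force: [0.5, 0.1, 1.2]
grip_width: 0.0937
```

```bash
sed -i 's/    if yang is None/    hint=0\n    if yang is None/' h.py; python3 - <<'E'
from h import *
plan([.4655,.0065,.17],-29)
E
```

```text
shift [0.0513 0.0407 0.006 ] dist 0.066 turn [ 0.2  0.1 64.7] yang 35.7 t 11.1333 q6 -0.94
```

Request:
{"fn": "move_arm", "kwargs": {"steps": [[[0,0,7],[0.015,0.012,0],0],[[0,0,14],[0.03,0.024,0],0],[[0,0,21],[0.045,0.036,0],0],[[0,0,28],[0.051,0.041,0],0],[[0,0,35],[0.051,0.041,0],0]]}}

```text
time_s: 11.55
tool_pos: [0.4657, 0.0083, 0.1758]
tool_rot: [0.001, 0.704, 0.71, 0.001]
wrist_force: [-0.2, -0.3, 0.5]
grip_width: 0.0938
```

Request:
{"fn": "move_arm", "kwargs": {"steps": [[[0,0,7],[0,0,0],0],[[0,0,14],[0,0,0],0],[[0,0,21],[0,0,0],0],[[0,0,28],[0,0,0],0],[[0,0,29],[0,0,0],0]]}}

```text
time_s: 11.97
tool_pos: [0.4657, 0.0083, 0.1756]
tool_rot: [0.001, 0.86, 0.51, 0.001]
wrist_force: [-0.0, 0.3, -0.2]
grip_width: 0.0938
```

```bash
python3 - <<'E'
from h import *
plan([.4655,.0065,.04],-29)
p,R,s=tool();im,d=bot.read_camera("wrist");cv2.imwrite("pics/w9.png",im[:,:,::-1])
cv2.imwrite("pics/w9c.png",cv2.resize(im[160:300,240:400,::-1],None,fx=4,fy=4,interpolation=0))
t,d=bot.read_camera("top");cv2.imwrite("pics/t9.png",t[:,:,::-1])
c=np.array([.466,.006,0]);e=np.array([np.cos(np.radians(-29)),np.sin(np.radians(-29)),0])
print(proj("wrist",[c+[0,0,.074],c+.046*e+[0,0,.012],c-.046*e+[0,0,.012]],(p,R)))
E
```

```text
shift [-0.0019  0.0004  0.1356] dist 0.136 turn [ 0.2 -0.1  0.3] yang -28.7 t 11.9667 q6 0.33
[[317.46602885 204.2723606 ]
 [354.87189806 190.23996349]
 [279.5584669  189.82510073]]
```

View pics/w9.png

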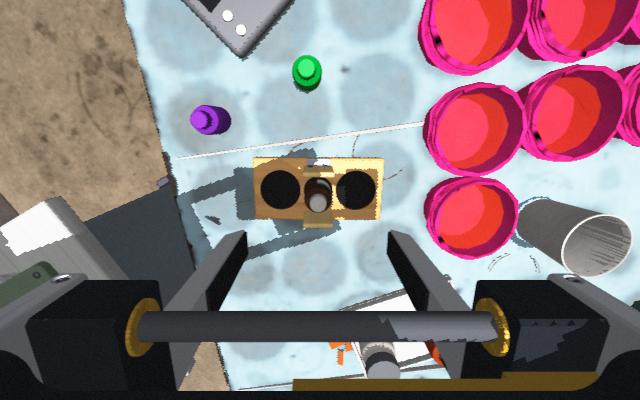

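View pics/w9c.png

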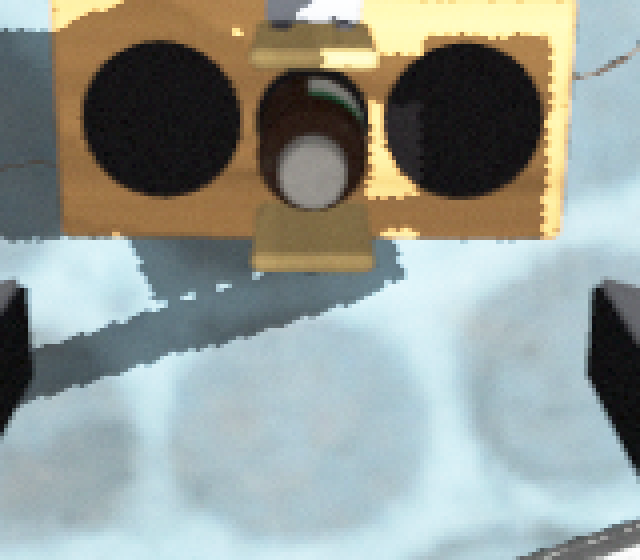

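```bash
python3 - <<'E'
from h import *
x=ray("wrist",(318,203),.074)[0];print(x)
plan([x[0],x[1],.027],-29.1)
E
```

```text
[0.46709186 0.00689914 0.074     ]
shift [-0.0007  0.0015  0.1486] dist 0.149 turn [ 0.2 -0.1  0.7] yang -28.4 t 12.0667 q6 0.33
```

Request:
{"fn": "move_arm", "kwargs": {"steps": [[[0,0,0.4],[-0.001,0.001,0.035],0],[[0,0,0.6],[-0.001,0.001,0.07],0],[[0,0,0.6],[-0.001,0.001,0.105],0],[[0,0,0.6],[-0.001,0.001,0.132],0],[[0,0,0.6],[-0.001,0.001,0.147],0]]}}

```text
time_s: 12.48
tool_pos: [0.4636, 0.0073, 0.0252]
tool_rot: [-0.001, 0.861, 0.509, -0.001]
wrist_force: [-0.0, 0.0, 0.3]
grip_width: 0.0941
```

Request:
{"fn": "move_arm", "kwargs": {"steps": [[[0,0,0],[0,0,0.0],0.3],[[0,0,0],[0,0,0.0],0.4],[[0,0,0],[0,0,0],0.5],[[0,0,0],[0,0,0],0.55],[[0,0,0],[0,0,0],0.6]], "newtons": 5}}

```text
time_s: 12.9
tool_pos: [0.4652, 0.0071, 0.0268]
tool_rot: [0.0, 0.861, 0.509, 0.0]
wrist_force: [0.2, 0.0, 0.6]
grip_width: 0.0639
```

Request:
{"fn": "move_arm", "kwargs": {"steps": [[[0,0,0],[0,0,0],0.65],[[0,0,0],[0,0,0],0.72],[[0,0,0],[0,0,0],0.75],[[0,0,0],[0,0,0],0.75],[[0,0,0],[0,0,0],0.75]]}}

```text
time_s: 13.32
tool_pos: [0.4653, 0.0071, 0.0269]
tool_rot: [0.0, 0.861, 0.509, 0.001]
wrist_force: [0.3, -0.2, 0.1]
grip_width: 0.0309
```

```bash
python3 - <<'E'
from h import *
p,R,s=tool();print(p,s['grip_width'],s['wrist_force'])
plan([.46,.0,.17],-29.1)
E
```

```text
[0.46528343 0.0070663  0.02694754] 0.03089309484343719 [ 0.34554218 -0.17057284  0.10552166]
shift [-0.0086 -0.0011 -0.1431] dist 0.143 turn [ 0.1 -0.   0.3] yang -28.8 t 13.3167 q6 0.33
```

Request:
{"fn": "move_arm", "kwargs": {"steps": [[[0,0,0],[0,0,0],0.8],[[0,0,0],[0,0,0],0.8],[[0,0,0],[0,0,-0.006],0.8],[[0,0,0],[0,0,-0.03],0.8],[[0,0,0],[0,0,-0.065],0.8]], "newtons": 6}}

```text
time_s: 13.73
tool_pos: [0.4617, 0.0076, 0.0898]
tool_rot: [-0.002, 0.861, 0.509, -0.003]
wrist_force: [0.6, -0.8, -0.3]
grip_width: 0.0291
```

Request:
{"fn": "move_arm", "kwargs": {"steps": [[[0,0,0],[0,0,-0.035],0.8],[[0,0,0],[0,0,-0.055],0.8],[[0,0,0],[0,0,-0.055],0.8]]}}

```text
time_s: 13.98
tool_pos: [0.4662, 0.0069, 0.1505]
tool_rot: [0.001, 0.861, 0.509, 0.002]
wrist_force: [0.5, -1.1, -0.3]
grip_width: 0.0294
```

```bash
python3 - <<'E'
from h import *
plan([.533,.2572,.14],-29.1)
p,R,s=tool();print(s['grip_width']);im,d=bot.read_camera("wrist");cv2.imwrite("pics/w10.png",im[:,:,::-1])
E
```

```text
shift [ 0.2515 -0.062   0.0106] dist 0.259 turn [ 0.2 -0.1  0.3] yang -28.8 t 13.9833 q6 0.33
0.029352526666118005
```

View pics/w10.png

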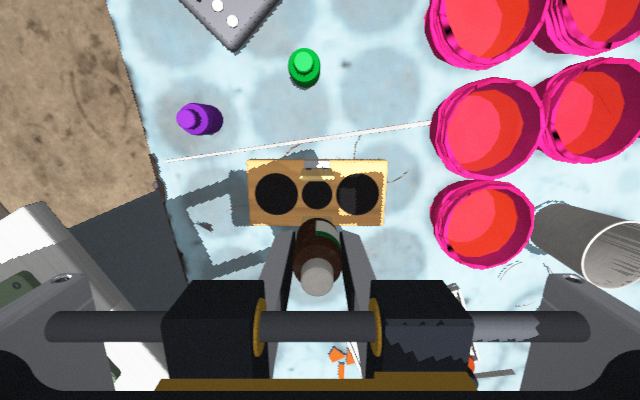

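Request:
{"fn": "move_arm", "kwargs": {"steps": [[[0,0,0],[0.015,-0.004,0],0.8],[[0,0,0],[0.045,-0.011,0],0.8],[[0,0,0],[0.08,-0.02,0],0.8],[[0,0,0],[0.115,-0.028,0],0.8],[[0,0,0],[0.15,-0.037,0],0.8]]}}

```text
time_s: 14.45
tool_pos: [0.5029, 0.1575, 0.1456]
tool_rot: [-0.001, 0.861, 0.509, -0.002]
wrist_force: [0.5, -0.8, -0.2]
grip_width: 0.0294
```

```bash
python3 - <<'E'
from h import *
plan([.533,.2572,.14],-29.1)
E
```

```text
shift [ 0.1018 -0.0217  0.0054] dist 0.104 turn [-0.2  0.1  0.3] yang -28.8 t 14.45 q6 0.64
```

Request:
{"fn": "move_arm", "kwargs": {"steps": [[[0,0,0],[0.035,-0.007,0],0.8],[[0,0,0],[0.07,-0.015,0],0.8],[[0,0,0],[0.092,-0.02,0],0.8],[[0,0,0],[0.102,-0.022,0.005],0.8],[[0,0,0],[0.102,-0.022,0.005],0.8]]}}

```text
time_s: 14.87
tool_pos: [0.5312, 0.2586, 0.1373]
tool_rot: [-0.001, 0.86, 0.51, -0.004]
wrist_force: [-0.6, -0.4, -1.0]
grip_width: 0.0297
```

Request:
{"fn": "move_arm", "kwargs": {"steps": [[[0,0,0],[0,0,0.015],0.8],[[0,0,0],[0,0,0.03],0.8],[[0,0,0],[0,0,0.04],0.8],[[0,0,0],[0,0,0.04],0.8],[[0,0,0],[0,0,0.04],0.8]]}}

```text
time_s: 15.28
tool_pos: [0.5299, 0.257, 0.0962]
tool_rot: [-0.002, 0.861, 0.509, -0.006]
wrist_force: [0.6, -0.7, 0.2]
grip_width: 0.0294
```

```bash
python3 - <<'E'
from h import *
plan([.533,.2572,.046],-29.1)
p,R,s=tool();print(p,s['grip_width']);im,d=bot.read_camera("wrist");cv2.imwrite("pics/w11.png",im[:,:,::-1])
im,d=bot.read_camera("top");cv2.imwrite("pics/t11.png",cv2.resize(im[130:280,130:430,::-1],None,fx=2.6,fy=2.6,interpolation=3))
E
```

```text
shift [0.0021 0.0031 0.0501] dist 0.05 turn [-0.5  0.5  0.3] yang -28.8 t 15.2833 q6 0.81
[0.52988018 0.25701756 0.09616854] 0.02935415262233608
```

View pics/w11.png

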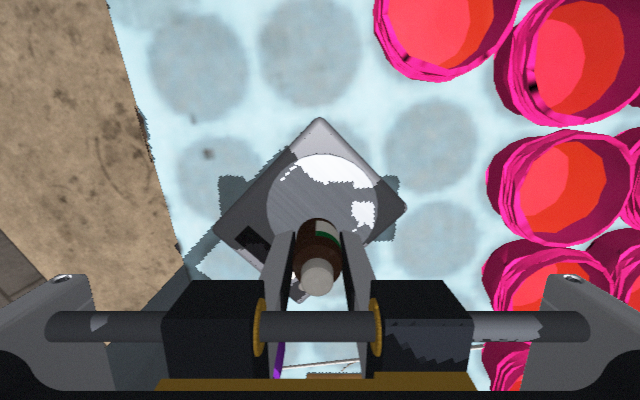

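View pics/t11.png

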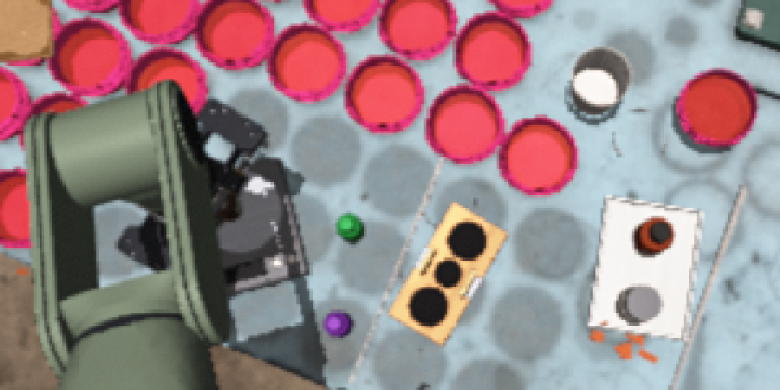

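```bash
python3 - <<'E'
from h import *
print(ray("wrist",[(322,206),(267,206),(377,206),(322,153)],.03)); p,R,s=tool();print(proj("wrist",[[.533,.2572,.03]]))
im=cv2.imread("pics/w11.png");cv2.imwrite("pics/w11c.png",cv2.resize(im[110:290,210:410],None,fx=3,fy=3,interpolation=0))
E
```

```text
[[0.53840043 0.26086549 0.03      ]
 [0.49515119 0.28444755 0.03      ]
 [0.58154401 0.23734103 0.03      ]
 [0.56081161 0.30225832 0.03      ]]
[[318.66311836 212.16562158]]
```

View pics/w11c.png

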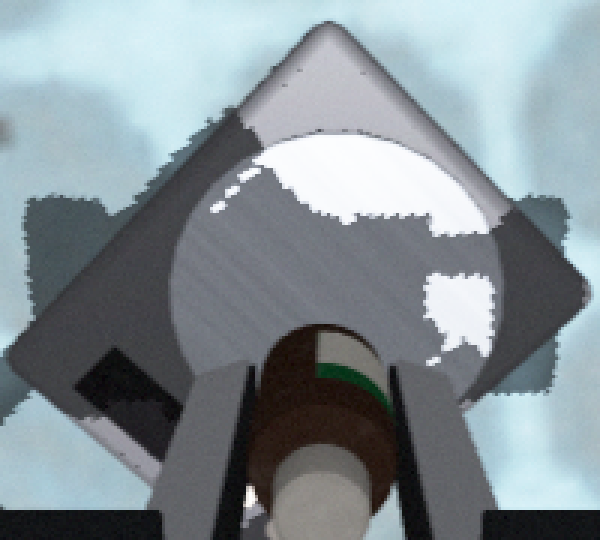

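Request:
{"fn": "move_arm", "kwargs": {"steps": [[[-0.5,0.5,0],[0.003,0.0036,0.015],0.8],[[-0.5,0.5,0],[0.003,0.0036,0.03],0.8],[[-0.5,0.5,0],[0.003,0.0036,0.038],0.8],[[-0.5,0.5,0],[0.003,0.0036,0.041],0.8],[[-0.5,0.5,0],[0.003,0.0036,0.041],0.8]]}}

```text
time_s: 15.8
tool_pos: [0.5354, 0.2585, 0.0567]
tool_rot: [0.0, 0.86, 0.509, 0.002]
wrist_force: [0.1, 0.1, -0.2]
grip_width: 0.029
```

```bash
python3 - <<'E'
from h import *
plan([.5345,.2578,.046],-29.1)
print(tool()[0],bot.read_state()['wrist_force'])
E
```

```text
shift [-0.0011 -0.0005  0.0107] dist 0.011 turn [ 0.1 -0.2  0.4] yang -28.7 t 15.8 q6 0.81
[0.53540342 0.25854396 0.05667878] [ 0.10858838  0.08959329 -0.20700986]
```

Request:
{"fn": "move_arm", "kwargs": {"steps": [[[0,0,0],[-0.001,0,0.004],0.8],[[0,0,0],[-0.001,0,0.008],0.8],[[0,0,0],[-0.001,0,0.0105],0.8],[[0,0,0],[-0.001,0,0.0105],0.8],[[0,0,0],[-0.001,0,0.0105],0.8]]}}

```text
time_s: 16.22
tool_pos: [0.5349, 0.2577, 0.0461]
tool_rot: [0.0, 0.86, 0.51, 0.002]
wrist_force: [-0.9, 0.3, -0.5]
grip_width: 0.0294
```

Down another 1 mm, then open slowly to a limited width and rise.

Request:
{"fn": "move_arm", "kwargs": {"steps": [[[0,0,0],[0,0,0.001],0.8],[[0,0,0],[0,0,0.001],0.8],[[0,0,0],[0,0,0.001],0.65],[[0,0,0],[0,0,0.001],0.6],[[0,0,0],[0,0,0.001],0.5]]}}

```text
time_s: 16.63
tool_pos: [0.5351, 0.2578, 0.0453]
tool_rot: [0.0, 0.86, 0.51, 0.002]
wrist_force: [0.4, -0.1, 0.0]
grip_width: 0.0413
```

Request:
{"fn": "move_arm", "kwargs": {"steps": [[[0,0,0],[0,0,0],0.4],[[0,0,0],[0,0,0],0.3],[[0,0,0],[0,0,-0.025],0.3],[[0,0,0],[0,0,-0.06],0.3],[[0,0,0],[0,0,-0.095],0.3]]}}

```text
time_s: 17.05
tool_pos: [0.5333, 0.2571, 0.1398]
tool_rot: [-0.0, 0.86, 0.509, 0.0]
wrist_force: [-0.0, -0.4, -0.1]
grip_width: 0.0657
```

```bash
python3 - <<'E'
from h import *
p,R,s=tool();im,d=bot.read_camera("wrist");cv2.imwrite("pics/w12.png",im[:,:,::-1])
cv2.imwrite("pics/w12c.png",cv2.resize(im[110:290,210:410,::-1],None,fx=3,fy=3,interpolation=0))
plan([.436,-.2236,.17],61)
E
```

```text
shift [-0.4727  0.1417 -0.0247] dist 0.494 turn [  1.   -0.1 -89.7] yang -28.7 t 17.1 q6 0.8
```

View pics/w12c.png

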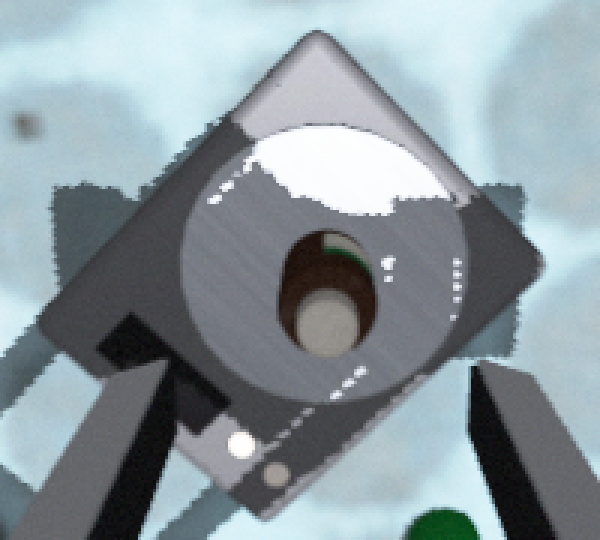

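```bash
python3 - <<'E'
from h import *
g=lambda c:np.array(c)/3+[210,110]
a=ray("wrist",g((328,321)),.092)[0];b=ray("wrist",g((324,262)),.03)[0];e=ray("wrist",[g((324,124)),g((324,403))],.03).mean(0)
print(a,b,e,np.linalg.norm((a-b)[:2]),np.linalg.norm((a-e)[:2]))
E
```

```text
[0.54221421 0.25772002 0.092     ] [0.5428323  0.25943153 0.03      ] [0.54149499 0.25698393 0.03      ] 0.0018196948054162024 0.001029133424658958
```

Request:
{"fn": "move_arm", "kwargs": {"steps": [[[0,0,0],[-0.02,0.006,-0.025],0.25],[[0,0,-7],[-0.055,0.016,-0.03],0.25],[[0,0,-14],[-0.093,0.028,-0.03],0.25],[[0,0,-21],[-0.131,0.039,-0.03],0.25],[[0,0,-28],[-0.169,0.05,-0.03],0.25]]}}

```text
time_s: 17.52
tool_pos: [0.5025, 0.0909, 0.1786]
tool_rot: [0.004, 0.717, 0.697, 0.008]
wrist_force: [0.3, 0.6, 0.4]
grip_width: 0.0704
```

```bash
python3 - <<'E'
from h import *
plan([.436,-.2236,.17],61.3)
E
```

```text
shift [-0.3164 -0.0575  0.0058] dist 0.322 turn [  1.    0.2 -63. ] yang -1.7 t 17.5167 q6 0.03
```

Request:
{"fn": "move_arm", "kwargs": {"steps": [[[0,0,-7],[-0.038,-0.007,0.002],0.25],[[0,0,-14],[-0.076,-0.014,0.002],0.25],[[0.5,0,-21],[-0.114,-0.021,0.002],0.25],[[0.5,0,-28],[-0.152,-0.028,0.002],0.25],[[0.5,0,-35],[-0.19,-0.035,0.002],0.25]]}}

```text
time_s: 17.93
tool_pos: [0.4651, -0.0851, 0.1752]
tool_rot: [0.003, 0.505, 0.863, 0.004]
wrist_force: [0.4, 0.2, -0.2]
grip_width: 0.0707
```

```bash
python3 - <<'E'
from h import *
plan([.436,-.2236,.15],61.3)
E
```

```text
shift [-0.1064 -0.0935  0.0245] dist 0.144 turn [  0.5   0.3 -31.9] yang 29.4 t 17.9333 q6 -0.88
```

Request:
{"fn": "move_arm", "kwargs": {"steps": [[[0,0,-7],[-0.027,-0.024,0.005],0.25],[[0,0,-14],[-0.054,-0.047,0.01],0.25],[[0,0,-21],[-0.08,-0.071,0.015],0.25],[[0.3,0.2,-28],[-0.106,-0.0935,0.02],0.25],[[0.3,0.2,-31.8],[-0.106,-0.0935,0.025],0.25]]}}

```text
time_s: 18.35
tool_pos: [0.435, -0.2289, 0.1499]
tool_rot: [0.003, 0.249, 0.969, -0.001]
wrist_force: [-0.4, 0.6, 0.5]
grip_width: 0.0706
```

Request:
{"fn": "move_arm", "kwargs": {"steps": [[[0,0,0],[0,0,0],0.25],[[0,0,0],[0,0,0],0.25]]}}

```text
time_s: 18.52
tool_pos: [0.4347, -0.2296, 0.1497]
tool_rot: [0.002, 0.251, 0.968, -0.0]
wrist_force: [-0.7, 0.3, -0.2]
grip_width: 0.0701
```

```bash
python3 - <<'E'
from h import *
plan([.436,-.2236,.1],61.3)
p,R,s=tool();print(p);im,d=bot.read_camera("wrist");cv2.imwrite("pics/w13.png",im[:,:,::-1])
print(proj("wrist",[[.436,-.2236,.076],[.5127,-.2392,.089]],(p,R)))
E
```

```text
shift [0.002  0.0059 0.0497] dist 0.05 turn [ 0.   0.3 -0.4] yang 60.9 t 18.5167 q6 -1.73
[ 0.43468627 -0.2295893   0.14967506]
[[322.11951469 206.77227987]
 [346.95380242 286.31218909]]
```

View pics/w13.png

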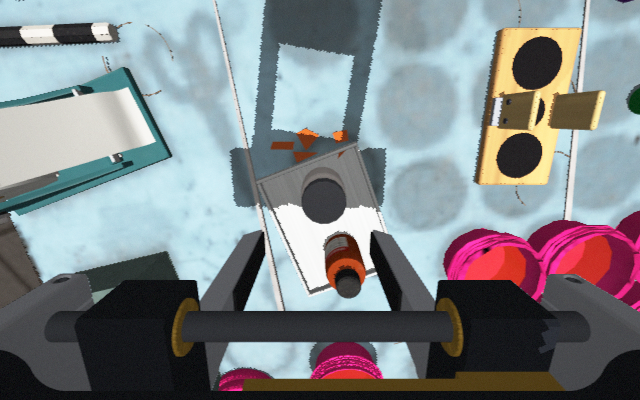

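Request:
{"fn": "move_arm", "kwargs": {"steps": [[[0,0.3,-0.4],[0.002,0.006,0.02],0.25],[[0,0.3,-0.4],[0.002,0.006,0.05],0.25],[[0,0.3,-0.4],[0.002,0.006,0.08],0.25],[[0,0.3,-0.4],[0.002,0.006,0.1],0.25],[[0,0.3,-0.4],[0.002,0.006,0.11],0.25]]}}

```text
time_s: 18.98
tool_pos: [0.4354, -0.2201, 0.0376]
tool_rot: [-0.002, 0.247, 0.969, 0.001]
wrist_force: [-0.1, -0.4, -0.8]
grip_width: 0.0703
```

```bash
python3 - <<'E'
from h import *
plan([.436,-.2236,.0185],61.3)
E
```

```text
shift [-0.0022 -0.0028  0.019 ] dist 0.019 turn [ 0.1 -0.3  0.1] yang 61.4 t 18.9833 q6 -1.72
```

Request:
{"fn": "move_arm", "kwargs": {"steps": [[[0,0,0],[-0.002,-0.003,0.008],0.25],[[0,0,0],[-0.002,-0.003,0.015],0.25],[[0,0,0],[-0.002,-0.003,0.018],0.25],[[0,0,0],[-0.002,-0.003,0.018],0.3],[[0,0,0],[-0.002,-0.003,0.018],0.4]], "newtons": 8}}

```text
time_s: 19.4
tool_pos: [0.4365, -0.2241, 0.0204]
tool_rot: [-0.001, 0.247, 0.969, 0.001]
wrist_force: [-0.7, 0.1, -0.2]
grip_width: 0.0621
```

Request:
{"fn": "move_arm", "kwargs": {"steps": [[[0,0,0],[0,0,0],0.5],[[0,0,0],[0,0,0],0.6],[[0,0,0],[0,0,0],0.65],[[0,0,0],[0,0,0],0.65],[[0,0,0],[0,0,0],0.65]]}}

```text
time_s: 19.82
tool_pos: [0.4372, -0.2247, 0.0213]
tool_rot: [-0.0, 0.247, 0.969, 0.001]
wrist_force: [0.8, -0.5, 4.9]
grip_width: 0.0454
```

```bash
python3 - <<'E'
from h import *
p,R,s=tool();print(p,s['grip_width'],s['wrist_force']);plan([.4282,.0263,.14],61.3)
E
```

```text
[ 0.43722346 -0.22471479  0.02125765] 0.04543194876944863 [ 0.84068161 -0.52193386  4.90910646]
shift [ 0.1281  0.2162 -0.1184] dist 0.278 turn [ 0.1 -0.1  0.1] yang 61.4 t 19.8167 q6 -1.72
```

Request:
{"fn": "move_arm", "kwargs": {"steps": [[[0,0,0],[0,0,0],0.75],[[0,0,0],[0,0,-0.01],0.75],[[0,0,0],[0,0,-0.04],0.75],[[0,0,0],[0,0,-0.075],0.75],[[0,0,0],[0,0,-0.112],0.75]], "newtons": 12}}

```text
time_s: 20.23
tool_pos: [0.4357, -0.2238, 0.1335]
tool_rot: [-0.002, 0.247, 0.969, 0.001]
wrist_force: [0.0, -1.6, -2.0]
grip_width: 0.0454
```

```bash
python3 - <<'E'
from h import *
p,R,s=tool();print(p,s['grip_width'],s['wrist_force']);plan([.4296,.0255,.14],61.3)
E
```

```text
[ 0.43572869 -0.22379718  0.1334671 ] 0.04544430061732832 [ 0.01508658 -1.62266365 -1.95528027]
shift [ 0.1247  0.216  -0.0056] dist 0.249 turn [ 0.1 -0.3  0.1] yang 61.4 t 20.2333 q6 -1.72
```

Request:
{"fn": "move_arm", "kwargs": {"steps": [[[0,0,0],[0.008,0.014,0],0.75],[[0,0,0],[0.025,0.043,0],0.75],[[0,0,0],[0.043,0.074,-0.003],0.75],[[0,0,0],[0.061,0.106,-0.005],0.75],[[0,0,0],[0.08,0.139,-0.005],0.75]]}}

```text
time_s: 20.65
tool_pos: [0.4317, -0.0623, 0.1399]
tool_rot: [-0.002, 0.248, 0.969, 0.001]
wrist_force: [0.8, 0.5, -0.5]
grip_width: 0.0453
```

```bash
python3 - <<'E'
from h import *
plan([.4296,.0255,.14],61.3)
E
```

```text
shift [0.044  0.076  0.0002] dist 0.088 turn [ 0.1 -0.2  0. ] yang 61.3 t 20.65 q6 -1.42
```

Request:
{"fn": "move_arm", "kwargs": {"steps": [[[0,0,0],[0.018,0.031,0],0.75],[[0,0,0],[0.034,0.059,0],0.75],[[0,0,0],[0.044,0.076,0],0.75],[[0,0,0],[0.044,0.076,0.02],0.75],[[0,0,0],[0.044,0.076,0.04],0.75]]}}

```text
time_s: 21.07
tool_pos: [0.4306, 0.0269, 0.1013]
tool_rot: [0.0, 0.246, 0.969, 0.002]
wrist_force: [0.1, 0.6, -0.5]
grip_width: 0.0452
```

Request:
{"fn": "move_arm", "kwargs": {"steps": [[[0,0,0],[0,0,0.02],0.75],[[0,0,0],[0,0,0.035],0.75],[[0,0,0],[0,0,0.045],0.75],[[0,0,0],[0,0,0.045],0.75],[[0,0,0],[0,0,0.045],0.75]]}}

```text
time_s: 21.48
tool_pos: [0.4303, 0.027, 0.0562]
tool_rot: [-0.0, 0.246, 0.969, 0.001]
wrist_force: [0.6, 0.8, -0.7]
grip_width: 0.0455
```

```bash
python3 - <<'E'
from h import *
plan([.4296,.0255,.0305],61.3)
p,R,s=tool();print(p,s['wrist_force']);im,d=bot.read_camera("wrist");cv2.imwrite("pics/w14.png",im[:,:,::-1])
E
```

```text
shift [-0.0002 -0.0017  0.0257] dist 0.026 turn [ 0.2 -0.1  0.2] yang 61.5 t 21.4833 q6 -1.22
[0.43028107 0.02699822 0.05623189] [ 0.61358961  0.78604313 -0.7486689 ]
```

View pics/w14.png

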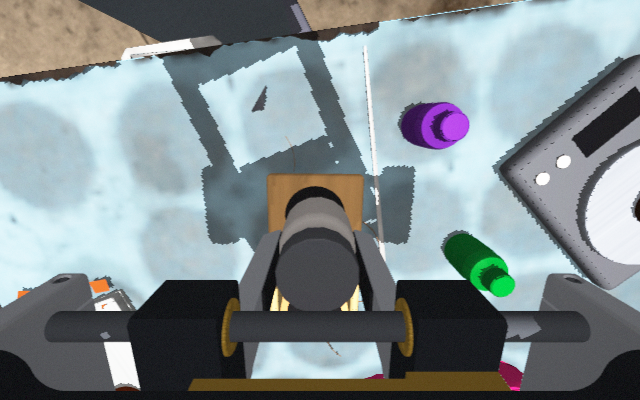

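Request:
{"fn": "move_arm", "kwargs": {"steps": [[[0,0,0],[0,-0.0015,0.008],0.75],[[0,0,0],[0,-0.0015,0.016],0.75],[[0,0,0],[0,-0.0015,0.022],0.75],[[0,0,0],[0,-0.0015,0.025],0.75],[[0,0,0],[0,-0.0015,0.0255],0.75]]}}

```text
time_s: 21.95
tool_pos: [0.4296, 0.0257, 0.0305]
tool_rot: [-0.0, 0.246, 0.969, 0.001]
wrist_force: [-0.6, 0.2, -0.8]
grip_width: 0.0453
```

```bash
python3 - <<'E'
from h import *
plan([.4296,.0255,.0295],61.3)
p,R,s=tool();print(p,s['wrist_force'])
E
```

```text
shift [-0.0001 -0.0001  0.001 ] dist 0.001 turn [ 0.2 -0.1  0.2] yang 61.5 t 21.95 q6 -1.22
[0.42955391 0.02566234 0.03046325] [-0.6172172   0.22142344 -0.78938283]
```

Request:
{"fn": "move_arm", "kwargs": {"steps": [[[0,0,0],[0,0,0.001],0.75],[[0,0,0],[0,0,0.001],0.75],[[0,0,0],[0,0,0.001],0.5],[[0,0,0],[0,0,0.001],0.4],[[0,0,0],[0,0,0.001],0.3]]}}

```text
time_s: 22.37
tool_pos: [0.4298, 0.0257, 0.0297]
tool_rot: [-0.0, 0.246, 0.969, 0.002]
wrist_force: [-0.0, -0.8, 0.3]
grip_width: 0.057
```

Request:
{"fn": "move_arm", "kwargs": {"steps": [[[0,0,0],[0,0,0],0.2],[[0,0,0],[0,0,0],0.2],[[0,0,0],[0,0,-0.03],0.2],[[0,0,0],[0,0,-0.065],0.2],[[0,0,0],[0,0,-0.1],0.2]]}}

```text
time_s: 22.78
tool_pos: [0.4285, 0.0255, 0.13]
tool_rot: [-0.002, 0.246, 0.969, 0.001]
wrist_force: [0.8, 0.2, -0.6]
grip_width: 0.075
```

Request:
{"fn": "move_arm", "kwargs": {"steps": [[[0,0,0],[0,0,-0.02],0.2],[[0,0,0],[0,0,-0.04],0.2],[[0,0,0],[0,0,-0.04],0.2]]}}

```text
time_s: 23.03
tool_pos: [0.4321, 0.0249, 0.1747]
tool_rot: [0.003, 0.246, 0.969, 0.002]
wrist_force: [0.6, -0.5, 0.6]
grip_width: 0.0751
```

```bash
python3 - <<'E'
from h import *
p,R,s=tool();print(p);im,d=bot.read_camera("wrist");cv2.imwrite("pics/w15.png",im[:,:,::-1])
print(proj("wrist",[[.4255,.0285,.084]],(p,R)))
plan([.5127,-.2392,.15],61.3)
E
```

```text
[0.43207289 0.02492799 0.17470393]
[[315.30677388 195.86219301]]
shift [-0.1983 -0.1932  0.0219] dist 0.278 turn [0.2 0.1 0.2] yang 61.5 t 23.0833 q6 -1.22
```

View pics/w15.png

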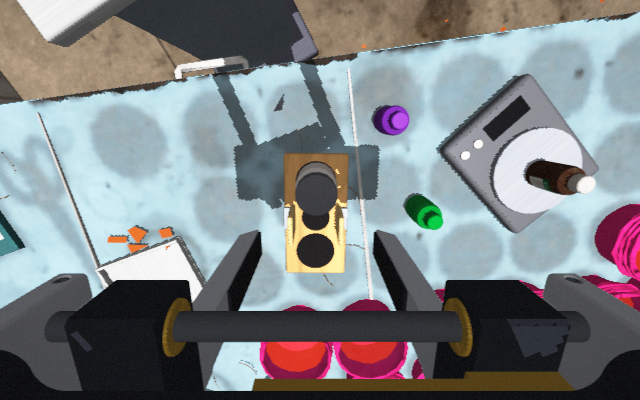

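Request:
{"fn": "move_arm", "kwargs": {"steps": [[[0,0,0],[-0.028,-0.027,0],0.25],[[0,0,0],[-0.056,-0.054,0],0.25],[[0,0,0],[-0.084,-0.081,0],0.25],[[0,0,0],[-0.112,-0.108,0],0.25],[[0,0,0],[-0.14,-0.136,0],0.25]]}}

```text
time_s: 23.5
tool_pos: [0.4878, -0.1622, 0.1697]
tool_rot: [-0.0, 0.246, 0.969, 0.002]
wrist_force: [1.1, 0.8, -0.5]
grip_width: 0.0704
```

```bash
python3 - <<'E'
from h import *
plan([.5127,-.2392,.15],61.3)
E
```

```text
shift [-0.0587 -0.0559  0.0194] dist 0.083 turn [ 0.2 -0.1  0.2] yang 61.5 t 23.5 q6 -1.57
```

Request:
{"fn": "move_arm", "kwargs": {"steps": [[[0,0,0],[-0.029,-0.027,0],0.25],[[0.2,0,0],[-0.055,-0.051,0.01],0.25],[[0.2,0,0],[-0.059,-0.056,0.02],0.25],[[0.2,0,0],[-0.059,-0.056,0.02],0.25],[[0.2,0,0],[-0.059,-0.056,0.02],0.25]]}}

```text
time_s: 23.92
tool_pos: [0.511, -0.2379, 0.1464]
tool_rot: [-0.004, 0.246, 0.969, 0.002]
wrist_force: [-0.3, 0.2, -0.1]
grip_width: 0.0704
```

```bash
python3 - <<'E'
from h import *
p,R,s=tool();print(p);im,d=bot.read_camera("wrist");cv2.imwrite("pics/w16.png",im[:,:,::-1])
print(proj("wrist",[[.5127,-.2392,.089]],(p,R)))
plan([.5127,-.2392,.0215],61.3)
E
```

```text
[ 0.51095972 -0.23789085  0.14639808]
[[315.19486942 217.4529047 ]]
shift [-0.0025 -0.0011  0.126 ] dist 0.126 turn [ 0.1 -0.3  0.2] yang 61.5 t 23.9667 q6 -1.66
```

View pics/w16.png

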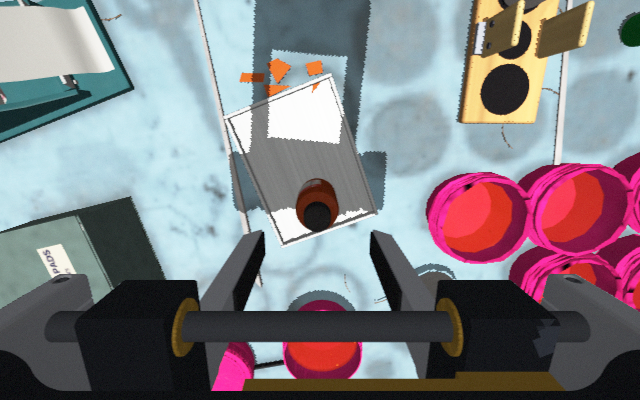

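Request:
{"fn": "move_arm", "kwargs": {"steps": [[[0,0,0],[-0.002,-0.001,0.03],0.25],[[0,0,0],[-0.002,-0.001,0.062],0.25],[[0,-0.2,0],[-0.002,-0.001,0.09],0.25],[[0,-0.2,0],[-0.002,-0.001,0.105],0.25],[[0,-0.2,0],[-0.002,-0.001,0.108],0.25]]}}

```text
time_s: 24.38
tool_pos: [0.5094, -0.2351, 0.0363]
tool_rot: [-0.004, 0.245, 0.97, 0.002]
wrist_force: [-0.7, 0.5, 0.0]
grip_width: 0.07
```

```bash
python3 - <<'E'
from h import *
plan([.5127,-.2392,.022],61.3)
E
```

```text
shift [-0.005  -0.0021  0.0143] dist 0.015 turn [ 0.1 -0.6  0.4] yang 61.7 t 24.3833 q6 -1.66
```

Request:
{"fn": "move_arm", "kwargs": {"steps": [[[0,-0.5,0],[-0.004,-0.002,0.006],0.25],[[0,-0.5,0],[-0.004,-0.002,0.012],0.25],[[0,-0.5,0],[-0.004,-0.002,0.014],0.25],[[0,-0.5,0],[-0.004,-0.002,0.014],0.3],[[0,-0.5,0],[-0.004,-0.002,0.014],0.4]], "newtons": 8}}

```text
time_s: 24.8
tool_pos: [0.5126, -0.239, 0.0233]
tool_rot: [0.001, 0.245, 0.97, 0.001]
wrist_force: [-0.4, -0.0, -0.8]
grip_width: 0.0621
```

Request:
{"fn": "move_arm", "kwargs": {"steps": [[[0,0,0],[0,0,0],0.5],[[0,0,0],[0,0,0],0.6],[[0,0,0],[0,0,0],0.65],[[0,0,0],[0,0,0],0.65],[[0,0,0],[0,0,0],0.65]]}}

```text
time_s: 25.22
tool_pos: [0.5131, -0.2394, 0.0238]
tool_rot: [0.001, 0.245, 0.97, 0.001]
wrist_force: [-0.2, 0.1, 2.7]
grip_width: 0.0405
```

```bash
python3 - <<'E'
from h import *
p,R,s=tool();print(p,R.round(3).tolist(),s['grip_width'],s['wrist_force'])
d=R.T@(np.array([.5127,-.2392,.0213])-p);print("rel to release",d)
E
```

```text
[ 0.51306262 -0.23938088  0.02382762] [[-0.88, 0.475, 0.003], [0.475, 0.88, 0.001], [-0.002, 0.002, -1.0]] 0.040536417151573766 [-0.17879378  0.05049509  2.67173794]
rel to release [ 4.09354819e-04 -1.86204304e-05  2.52688468e-03]
```

Request:
{"fn": "move_arm", "kwargs": {"steps": [[[0,0,0],[0,0,0],0.75],[[0,0,0],[0,0,-0.01],0.75],[[0,0,0],[0,0,-0.04],0.75],[[0,0,0],[0,0,-0.075],0.75],[[0,0,0],[0,0,-0.112],0.75]], "newtons": 10}}

```text
time_s: 25.63
tool_pos: [0.5114, -0.2387, 0.1361]
tool_rot: [-0.001, 0.245, 0.97, 0.002]
wrist_force: [0.4, 0.3, -0.9]
grip_width: 0.0403
```

```bash
python3 - <<'E'
from h import *
p,R,s=tool();print(p,s['grip_width'],s['wrist_force']);plan([.5063,-.0138,.14],61.3)
E
```

```text
[ 0.51144509 -0.23865732  0.13607302] 0.04034242348628297 [ 0.39113232  0.32182726 -0.85556784]
shift [ 0.1113  0.1955 -0.0032] dist 0.225 turn [ 0.2 -0.1  0.4] yang 61.7 t 25.6333 q6 -1.67
```

Request:
{"fn": "move_arm", "kwargs": {"steps": [[[0,0,0],[0.008,0.014,0],0.75],[[0,0,0],[0.024,0.042,0],0.75],[[0,0,0],[0.042,0.073,-0.003],0.75],[[0,0,0],[0.06,0.105,-0.003],0.75],[[0,0,0],[0.078,0.136,-0.003],0.75]]}}

```text
time_s: 26.05
tool_pos: [0.5069, -0.0803, 0.1399]
tool_rot: [-0.0, 0.245, 0.969, 0.002]
wrist_force: [-0.4, 0.4, -0.7]
grip_width: 0.0403
```

```bash
python3 - <<'E'
from h import *
plan([.5063,-.0138,.14],61.3)
E
```

```text
shift [0.0321 0.0582 0.0002] dist 0.066 turn [ 0.2 -0.1  0.3] yang 61.6 t 26.05 q6 -1.4
```

Request:
{"fn": "move_arm", "kwargs": {"steps": [[[0,0,0],[0.016,0.029,0],0.75],[[0,0,0],[0.028,0.05,0],0.75],[[0.2,0,0],[0.032,0.058,0],0.75],[[0.2,0,0],[0.032,0.058,0.02],0.75],[[0.2,0,0],[0.032,0.058,0.04],0.75]]}}

```text
time_s: 26.47
tool_pos: [0.508, -0.0137, 0.1014]
tool_rot: [0.001, 0.244, 0.97, -0.0]
wrist_force: [0.4, 0.8, -1.0]
grip_width: 0.0409
```

Request:
{"fn": "move_arm", "kwargs": {"steps": [[[0,0,0],[0,0,0.02],0.75],[[0,0,0],[0,0,0.033],0.75],[[0,0,0],[0,0,0.04],0.75],[[0,0,0],[0,0,0.04],0.75],[[0,0,0],[0,0,0.04],0.75]]}}

```text
time_s: 26.88
tool_pos: [0.5081, -0.0141, 0.0615]
tool_rot: [0.001, 0.244, 0.97, -0.0]
wrist_force: [-1.3, -0.2, -1.2]
grip_width: 0.0407
```

```bash
python3 - <<'E'
from h import *
plan([.5063,-.0138,.033],61.3)
p,R,s=tool();print(p,s['wrist_force']);im,d=bot.read_camera("wrist");cv2.imwrite("pics/w17.png",im[:,:,::-1])
E
```

```text
shift [ 0.0019 -0.0006  0.0285] dist 0.029 turn [-0.   0.2  0.4] yang 61.7 t 26.8833 q6 -1.27
[ 0.50813824 -0.0141477   0.0614705 ] [-1.31554982 -0.19610255 -1.2239003 ]
```

View pics/w17.png

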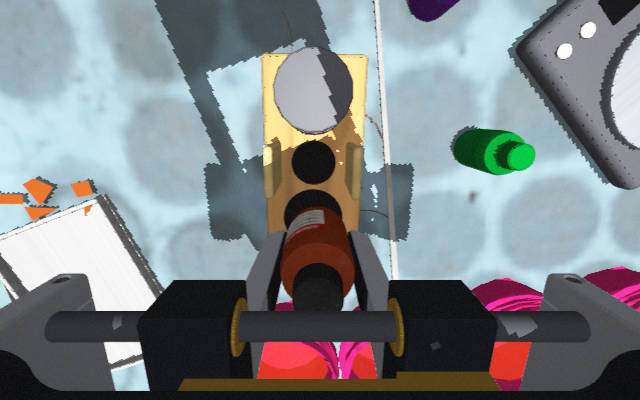

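Request:
{"fn": "move_arm", "kwargs": {"steps": [[[0,0,0],[0.002,0,0.01],0.75],[[0,0,0],[0.002,0,0.019],0.75],[[0,0,0],[0.002,0,0.026],0.75],[[0,0,0],[0.002,0,0.028],0.75],[[0,0,0],[0.002,0,0.0285],0.75]]}}

```text
time_s: 27.35
tool_pos: [0.5062, -0.0131, 0.0325]
tool_rot: [0.001, 0.244, 0.97, -0.0]
wrist_force: [-0.8, -0.7, -0.2]
grip_width: 0.0408
```

```bash
python3 - <<'E'
from h import *
plan([.5063,-.0138,.032],61.3)
p,R,s=tool();print(p,s['wrist_force'])
E
```

```text
shift [-0.0004 -0.0005  0.0005] dist 0.001 turn [-0.   0.1  0.4] yang 61.7 t 27.35 q6 -1.27
[ 0.50616997 -0.01311797  0.03251854] [-0.76670477 -0.74399036 -0.16033023]
```

Request:
{"fn": "move_arm", "kwargs": {"steps": [[[0,0,0],[0,0,0.0007],0.75],[[0,0,0],[0,0,0.0007],0.75],[[0,0,0],[0,0,0.0007],0.5],[[0,0,0],[0,0,0.0007],0.4],[[0,0,0],[0,0,0.0007],0.3]]}}

```text
time_s: 27.77
tool_pos: [0.5064, -0.0131, 0.0321]
tool_rot: [0.001, 0.244, 0.97, -0.0]
wrist_force: [-0.3, 0.3, -0.5]
grip_width: 0.0572
```

Request:
{"fn": "move_arm", "kwargs": {"steps": [[[0,0,0],[0,0,0],0.2],[[0,0,0],[0,0,0],0.2],[[0,0,0],[0,0,-0.03],0.2],[[0,0,0],[0,0,-0.065],0.2],[[0,0,0],[0,0,-0.1],0.2]]}}

```text
time_s: 28.18
tool_pos: [0.505, -0.0128, 0.1323]
tool_rot: [-0.0, 0.244, 0.97, -0.0]
wrist_force: [2.3, 0.2, 0.6]
grip_width: 0.0752
```

Request:
{"fn": "move_arm", "kwargs": {"steps": [[[0,0,0],[0.03,-0.02,-0.03],0.2],[[0,0,0],[0.05,-0.055,-0.06],0.2],[[0,0,0],[0.07,-0.09,-0.07],0.2],[[0,0,0],[0.09,-0.125,-0.07],0.2],[[0,0,0],[0.1,-0.15,-0.07],0.2]]}}

```text
time_s: 28.6
tool_pos: [0.345, -0.0979, 0.204]
tool_rot: [0.002, 0.243, 0.97, -0.001]
wrist_force: [1.1, -0.8, 1.5]
grip_width: 0.0751
```

Request:
{"fn": "move_arm", "kwargs": {"steps": [[[0,0,0],[0.015,-0.035,0],0.2],[[0,0,0],[0.03,-0.06,0],0.2],[[0,0,0],[0.03,-0.06,0],0.2],[[0,0,0],[0.03,-0.06,0],0.2]]}}

```text
time_s: 28.93
tool_pos: [0.2898, -0.1373, 0.2042]
tool_rot: [0.002, 0.245, 0.969, -0.001]
wrist_force: [0.4, 0.6, -0.1]
grip_width: 0.0753
```

```bash
python3 - <<'E'
from h import *
p,R,s=tool();print(p,s['wrist_force'],s['time_s'])
im,d=bot.read_camera("top");im=im[:,:,::-1];cv2.imwrite("pics/t18f.png",im)
cv2.imwrite("pics/t18.png",np.hstack([cv2.resize(im[185:275,200:330],None,fx=3,fy=3,interpolation=0),cv2.resize(cv2.imread("pics/top0.png")[185:275,200:330],None,fx=3,fy=3,interpolation=0)]))
sc,d=bot.read_camera("scene");cv2.imwrite("pics/s18.png",sc[:,:,::-1])
cv2.imwrite("pics/t18c.png",cv2.resize(im[200:270,270:330],None,fx=8,fy=8,interpolation=0))
E
```

```text
[ 0.28978806 -0.13733199  0.20424058] [ 0.3878702   0.59032232 -0.11612669] 28.9333
```

View pics/t18.png

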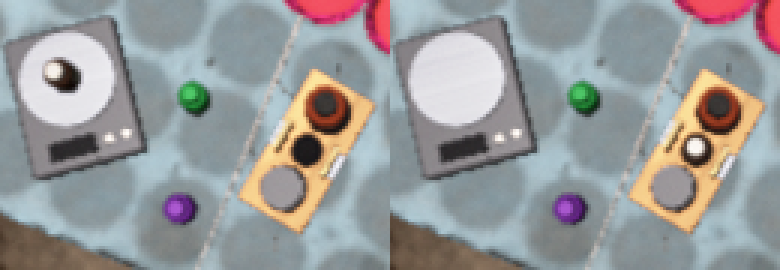

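View pics/t18c.png

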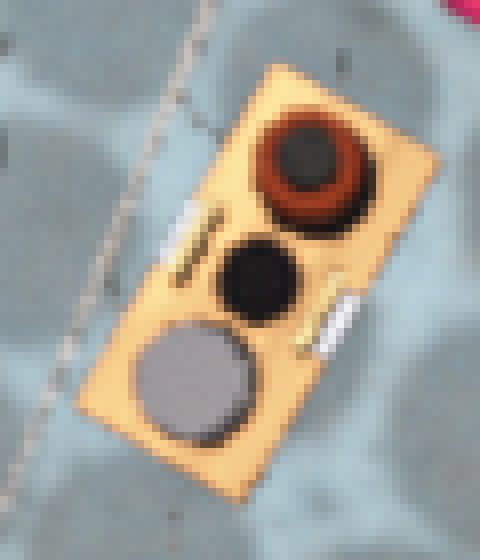

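View pics/s18.png

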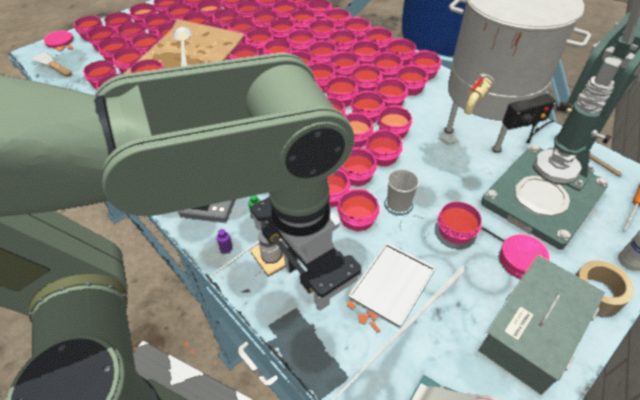

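```bash
python3 - <<'E'
from h import *
a=cv2.imread("pics/top0.png").astype(int);b=cv2.imread("pics/t18f.png").astype(int)
def cen(im,x0,x1,y0,y1,f):
    s=im[y0:y1,x0:x1];w=f(s).astype(float);yy,xx=np.mgrid[y0:y1,x0:x1];return np.array([(xx*w).sum()/w.sum(),(yy*w).sum()/w.sum()]),w.sum()
cap=lambda s:(s.max(2)<75)&(s.max(2)-s.min(2)<18)
amb=lambda s:(s[...,2]>70)&(s[...,2]-s[...,0]>45)&(s[...,1]<85)
jar=lambda s:(abs(s[...,0]-s[...,2])<25)&(s.max(2)>110)
for nm,box,f,z in [("dyecap",(303,317,213,227),cap,.097),("amber",(300,319,211,231),amb,.075),("jar",(285,304,238,257),jar,.084)]:
    for im in (a,b):
        c,n=cen(im,*box,f);print(nm,c.round(2),n,ray("top",c,z)[0].round(4))
wh=lambda s:(s.min(2)>205)&(s.max(2)-s.min(2)<14)
cv2.imwrite("pics/t18d.png",cv2.resize(np.hstack([b[190:235,200:250],a[190:235,200:250]]).astype(np.uint8),None,fx=7,fy=7,interpolation=0))
print(proj("top",[[.533,.2572,.092],[.533,.2572,.03]]))
E
```

```text
dyecap [309.   219.85] 39.0 [ 0.5041 -0.0167  0.097 ]
dyecap [308.84 219.98] 45.0 [ 0.5037 -0.0162  0.097 ]
amber [308.91 221.75] 100.0 [ 0.5005 -0.0164  0.075 ]
amber [308.19 221.09] 95.0 [ 0.5024 -0.0142  0.075 ]
jar [293.61 246.94] 150.0 [0.4243 0.027  0.084 ]
jar [293.39 247.32] 155.0 [0.4231 0.0276 0.084 ]
[[216.81828687 208.35238832]
 [221.60294501 210.86500137]]
```

View pics/t18d.png

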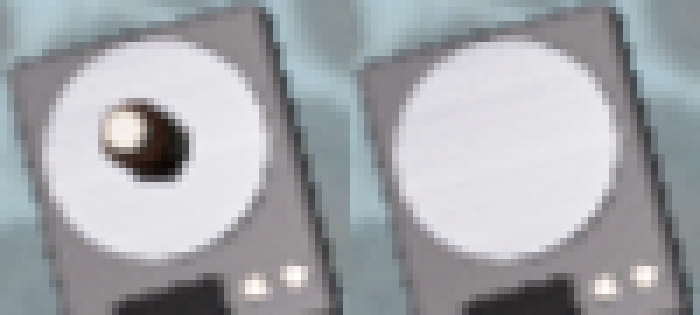

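```bash
python3 -c "
from station import bot
print(bot.read_state()['time_s']);print(bot.hand_in())"
```

```text
29.0333
the job is handed in; nothing more can be done
None
```

The job is handed in at 29 s of the allowed 134 s; hand-in gives no verdict. I set the dye bottle and the jar aside on the tray, then stood the brown drop bottle on the scale pan. After that I put the jar and the dye bottle back on their own seats and backed the arm away from everything.

**Last checks (camera images):**
- **Drop bottle:** it stands on the pan about 1–2 mm from the centre in the wrist view, and about 2 mm in the top view.
- **Jar and dye bottle:** comparing top views from before and after, the jar and the dye cap are within about 1–2 mm of where they started. Both look upright.
- **Cup and tub:** I compared these by eye only, and saw no movement.

**What disagreed:**
- The centroid of the dye bottle's amber body shifted about 3 mm, more than its cap did. That is under one pixel of the top camera.
- The wrist and top camera calibrations differed by 2–4 mm. I returned both bottles to the tool poses where I first gripped them, with a 1.6 mm correction for the jar.
- When I set the jar on the tray, the arm went about 4 mm too low, so the jar slid in the grip (about 17 N at the wrist). It stayed upright and I gripped it again cleanly.

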